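Transfer queued sample tubes to the imaging carrier

ROBOT

A 6-joint arm with a two-finger parallel gripper is mounted at the origin on the work surface. World frame = base frame: x ahead of the robot, y to its left, z up, the work surface at z = 0. Lengths are in m, angles in degrees, forces in N, time in s.
With the tool pointing down it reaches from about 0.35 to 0.975 m from the base axis. Payload 4.9 kg.
Tool frame: the origin (TCP) lies midway between the tips of the shut fingers; the grasp point (between the pads) lies pinch_z behind it (pinch_z is the distance from the TCP to the grasp point, in m); z points along the fingers, y is the line along which they close (so a half turn about z gives the same grasp; the last joint's range is limited). The gripper opens to 85 mm and grips with 20 to 120 N. Pads are 22 mm wide; open, the fingers measure 114 mm over their backs; the gripper's body (76 mm by 85 mm) begins 54 mm behind the grasp point. The pads swing forward as they close: fully open they stand 13 mm farther back than shut.
Start: joints at [61.765, 3.019, 92.412, -0, 84.569, -6.818], TCP at [0.228, 0.582, 0.231] pointing down, gripper open.
Joint ranges: [-172.51, 172.51], [-57.92, 126.97], [3.15, 148.05], [-58.71, 238.71], [5.1, 150.11], [-179.66, 179.66]. Speed limits (degrees/s): [147.25, 147.25, 180, 180, 180, 180].

INTERFACE

Orientations are given as a 3x3 rotation matrix whose columns are the frame's x, y, z axes.
In Python, from workcell import observe, get_image, get_calibration, sign_off, pinch_z gives the robot as it stands.
- The arm moves only by the tool apply_moves, never from a script. Its argument "rows" is a list of rows, each a list of 7 numbers: the turn, a rotation vector about the tool's x, y, z in rad, then the shift along the tool's x, y, z in mm, then the opening, from -1 (shut) to 1 (fully open). In form: [[ax, ay, az, dx, dy, dz, claw], ...]. A call has 1 to 5 rows; each row shifts and turns the commanded pose from where the row before left it, along the tool's axes as they then stand; what a row does not reach is not made up. A row lasts 1/10 s, in which the tool goes at most 50 mm and 8.59 degrees, less where a joint would pass 70% of its speed; a pose out of reach is approached as far as the arm can. A call is refused whole if a number of a shift passes 50 or a number of a turn 0.15, either way. A call with a gripper value outside its range is refused whole. The fingers move at their own pace and stop on an object; the grip force is fixed at half the most. Time passes only in rows, so rows that do not move let the fingers close. It gives the time, the measured TCP pose, the force, the opening and the grip force at its end, in the units of the state.
- observe(): the state, without advancing time (a new reading comes with each control period).
- get_image(name): name is "side" or "top"; returns (picture, depth): 420x560x3 uint8, blue, green, red; 420x560 float32, m along the optical axis (not along the pixel's ray), 0 where there is no reading.
- get_calibration(name): a dict with "fx", "fy", "cx", "cy" (pixels), "cam_to_world" (4x4, takes a point from camera to world coordinates). Camera axes: x right, y down, z forward; pixel columns grow to the right and rows downward; lengths in m; the calibration is good to about 2 mm. A picture is of the moment at which its call begins. get_calibration takes no time and is no camera call.
- sign_off(): hands the job in; it is judged then, once.
The state is a dict: "time": time; "joint_positions": joint angles; "joint_velocities": joint speeds; "joint_torque": joint torques, N m; "tool_pos": TCP position; "orientation": TCP orientation; "force": force on the tool from outside, world axes, zero at the start; "ft_torque": the same for the moment, N m; "grip_width": opening from 0.0 (shut) to 1.0 (fully open); "grip_force": force on a finger pad.
Only numpy, scipy, OpenCV 4.12 (cv2) and the standard library are available. Lean on these libraries where they do the work, as an engineer would, in place of code of your own. Each camera call takes 0.05 s, during which the arm holds its last target. There are 200 camera calls.

TASK

Move the four sample tubes from the pucks in the queue lane into the imaging carrier, keeping their order: the tube nearest the lane's orange stop gate goes into the place next to the carrier's orange handle, the next tube into the next place, and so on. Lower each one until it stands fully home; do not drop it in or let any tube tip over.

Things in the scene. Friction and masses are not known exactly. Their poses are not given: they have to be found in the camera images.
- tube_red: Loose upright sample tube with red cap, 115 mm tall, about 50 g. Brown body 29 mm in diameter; the lowest 15 mm taper to a tip 6 mm across; white label with a red ring. Cap 35 mm in diameter, 102 to 115 mm above the tip: grip it from above. Origin: the tip's underside; z up the tube. Starts in the red-tagged puck.
- tube_yellow: Loose upright sample tube with yellow cap, 115 mm tall, about 50 g. Brown body 29 mm in diameter; the lowest 15 mm taper to a tip 6 mm across; white label with a yellow ring. Cap 35 mm in diameter, 102 to 115 mm above the tip: grip it from above. Origin: the tip's underside; z up the tube. Starts in the yellow-tagged puck.
- tube_green: Loose upright sample tube with green cap, 115 mm tall, about 50 g. Brown body 29 mm in diameter; the lowest 15 mm taper to a tip 6 mm across; white label with a green ring. Cap 35 mm in diameter, 102 to 115 mm above the tip: grip it from above. Origin: the tip's underside; z up the tube. Starts in the green-tagged puck.
- tube_blue: Loose upright sample tube with blue cap, 115 mm tall, about 50 g. Brown body 29 mm in diameter; the lowest 15 mm taper to a tip 6 mm across; white label with a blue ring. Cap 35 mm in diameter, 102 to 115 mm above the tip: grip it from above. Origin: the tip's underside; z up the tube. Starts in the blue-tagged puck.
- puck_red: Grey puck with red tags on its rim, fixed in the queue lane; at the start it carries the red-capped tube. 48 mm in diameter, 45 mm tall, hole 32.6 mm wide; the tube's tip sits 4 mm above the puck's underside. Origin: middle of its underside.
- puck_yellow: Grey puck with yellow tags on its rim, fixed in the queue lane; at the start it carries the yellow-capped tube. 48 mm in diameter, 45 mm tall, hole 32.6 mm wide; the tube's tip sits 4 mm above the puck's underside. Origin: middle of its underside.
- puck_green: Grey puck with green tags on its rim, fixed in the queue lane; at the start it carries the green-capped tube. 48 mm in diameter, 45 mm tall, hole 32.6 mm wide; the tube's tip sits 4 mm above the puck's underside. Origin: middle of its underside.
- puck_blue: Grey puck with blue tags on its rim, fixed in the queue lane; at the start it carries the blue-capped tube. 48 mm in diameter, 45 mm tall, hole 32.6 mm wide; the tube's tip sits 4 mm above the puck's underside. Origin: middle of its underside.
- lane: Queue lane: low aluminium track, fixed, 250 x 60 mm (a grey motor juts out 33 mm on one side). Belt 22 mm above the table carries the four pucks in a row 52 mm apart, at x = 78, 26, -26, -78 mm of this frame. Origin: middle of its underside; x along the row towards the orange stop gate (64 mm high) at the front end, whose actuator reaches x = 145 mm; z up.
- carrier: Aluminium rack, fixed, empty, 220 x 52 x 70 mm, orange handle block on one end (to x = 133 mm). Origin: middle of its underside; x along the row towards the handle; z up. Four holes, 36 mm wide, at x = 72 (first place, by the handle), 24, -24, -72 mm, y = 0; tops 70 mm up, over a seat that catches the tapered tip. A tube fully home: tip about 8 mm above the underside, cap top 123 mm.

How it is judged (in metres and radians):
At the end, for the whole second after the job is handed in: Each tube stands in the carrier place that answers to its puck's place in the lane (gate end = handle end): within 8 mm of the hole's centre both ways, its tip 4 to 13 mm above the carrier's underside, tilted less than 0.12 rad, slower than 0.03 m/s (((x of puck_red in the frame of lane between 0.063 and 0.093 m and x of tube_red in the frame of carrier between 0.064 and 0.08 m) or (x of puck_red in the frame of lane between 0.011 and 0.041 m and x of tube_red in the frame of carrier between 0.016 and 0.032 m) or (x of puck_red in the frame of lane between -0.041 and -0.011 m and x of tube_red in the frame of carrier between -0.032 and -0.016 m) or (x of puck_red in the frame of lane between -0.093 and -0.063 m and x of tube_red in the frame of carrier between -0.08 and -0.064 m)) and y of tube_red in the frame of carrier between -0.008 and 0.008 m and z of tube_red in the frame of carrier between 0.004 and 0.013 m and angle between each of tube_red, tube_yellow, tube_green, tube_blue's own z axis and vertical below 0.12 rad and linear speed of each of tube_red, tube_yellow, tube_green, tube_blue below 0.03 m/s and ((x of puck_yellow in the frame of lane between 0.063 and 0.093 m and x of tube_yellow in the frame of carrier between 0.064 and 0.08 m) or (x of puck_yellow in the frame of lane between 0.011 and 0.041 m and x of tube_yellow in the frame of carrier between 0.016 and 0.032 m) or (x of puck_yellow in the frame of lane between -0.041 and -0.011 m and x of tube_yellow in the frame of carrier between -0.032 and -0.016 m) or (x of puck_yellow in the frame of lane between -0.093 and -0.063 m and x of tube_yellow in the frame of carrier between -0.08 and -0.064 m)) and y of tube_yellow in the frame of carrier between -0.008 and 0.008 m and z of tube_yellow in the frame of carrier between 0.004 and 0.013 m and ((x of puck_green in the frame of lane between 0.063 and 0.093 m and x of tube_green in the frame of carrier between 0.064 and 0.08 m) or (x of puck_green in the frame of lane between 0.011 and 0.041 m and x of tube_green in the frame of carrier between 0.016 and 0.032 m) or (x of puck_green in the frame of lane between -0.041 and -0.011 m and x of tube_green in the frame of carrier between -0.032 and -0.016 m) or (x of puck_green in the frame of lane between -0.093 and -0.063 m and x of tube_green in the frame of carrier between -0.08 and -0.064 m)) and y of tube_green in the frame of carrier between -0.008 and 0.008 m and z of tube_green in the frame of carrier between 0.004 and 0.013 m and ((x of puck_blue in the frame of lane between 0.063 and 0.093 m and x of tube_blue in the frame of carrier between 0.064 and 0.08 m) or (x of puck_blue in the frame of lane between 0.011 and 0.041 m and x of tube_blue in the frame of carrier between 0.016 and 0.032 m) or (x of puck_blue in the frame of lane between -0.041 and -0.011 m and x of tube_blue in the frame of carrier between -0.032 and -0.016 m) or (x of puck_blue in the frame of lane between -0.093 and -0.063 m and x of tube_blue in the frame of carrier between -0.08 and -0.064 m)) and y of tube_blue in the frame of carrier between -0.008 and 0.008 m and z of tube_blue in the frame of carrier between 0.004 and 0.013 m); the robot touches nothing.
It fails at once if a tube tips over (more than 0.8 rad from upright) (angle between any of tube_red, tube_yellow, tube_green, tube_blue's own z axis and vertical above 0.8 rad).
It fails at once if a tube is dropped into the carrier (faster than 0.7 m/s while its tip is inside a hole) ((x of tube_red in the frame of carrier between -0.1 and 0.1 m and y of tube_red in the frame of carrier between -0.025 and 0.025 m and z of tube_red in the frame of carrier below 0.06 m and linear speed of tube_red above 0.7 m/s) or (x of tube_yellow in the frame of carrier between -0.1 and 0.1 m and y of tube_yellow in the frame of carrier between -0.025 and 0.025 m and z of tube_yellow in the frame of carrier below 0.06 m and linear speed of tube_yellow above 0.7 m/s) or (x of tube_green in the frame of carrier between -0.1 and 0.1 m and y of tube_green in the frame of carrier between -0.025 and 0.025 m and z of tube_green in the frame of carrier below 0.06 m and linear speed of tube_green above 0.7 m/s) or (x of tube_blue in the frame of carrier between -0.1 and 0.1 m and y of tube_blue in the frame of carrier between -0.025 and 0.025 m and z of tube_blue in the frame of carrier below 0.06 m and linear speed of tube_blue above 0.7 m/s)).
It also fails if it takes over 106 s, if anything falls off the work surface, if the arm or the gripper's body presses on something with over 40 N, if the wrist force passes 120 N, or if a joint passes its speed limit or range.

## Working session

There is one attempt and no reset: what is moved stays moved. The work goes in short steps, Python scripts to look and compute and a tool call to move; the robot and the scene stay as the last step left them, time stands still between calls to the robot, and variables do not carry over. Pictures are saved under pics/ and viewed, at most 14 in all, crops included, and the job is handed in when it is done.

Besides the shell and the picture viewer there is one more tool, called after "Request:" as name(argument=value, ...), one argument or row to a line, values as JSON. apply_moves: Moves the arm, as the interface text tells. Its arguments: {"type":"object","properties":{"rows":{"type":"array"}},"required":["rows"]}

```bash
mkdir -p pics; python3 - <<'E'
from workcell import *
import cv2, numpy as np
for n in("top","side"):
    p,d=get_image(n); cv2.imwrite(f"pics/{n}0.png",p); np.save(f"{n}0.npy",d); c=get_calibration(n); print(n,c)
print(observe(), pinch_z)
E
```

```text
top {'fx': 398.56781420757164, 'fy': 398.56781420757164, 'cx': 284.89173557421583, 'cy': 208.507941009872, 'cam_to_world': array([[-0.00622996, -0.9963345 ,  0.0853156 ,  0.46269041],
       [-0.99945295,  0.00897518,  0.03183163, -0.03794176],
       [-0.03248067, -0.08507062, -0.99584537,  0.86056184],
       [ 0.        ,  0.        ,  0.        ,  1.        ]])}
side {'fx': 485.15791431089986, 'fy': 485.15791431089986, 'cx': 283.23942097525764, 'cy': 207.59065305043444, 'cam_to_world': array([[ 0.95392451, -0.17382292,  0.24456822,  0.32997651],
       [-0.29925257, -0.49190047,  0.81760738, -0.70970903],
       [-0.02181568, -0.85312339, -0.52125287,  0.49577834],
       [ 0.        ,  0.        ,  0.        ,  1.        ]])}
{'time': 0.1, 'joint_positions': array([ 6.17643382e+01,  3.05381465e+00,  9.24837117e+01,  1.53471801e-03,
        8.45680233e+01, -6.81809915e+00]), 'joint_velocities': array([-0.00528574, -0.04072574, -0.14916443, -0.03083988, -0.13198182,
       -0.01898617]), 'joint_torque': array([ 1.06209695e-04, -3.94906282e+01, -3.71360672e+01, -1.18832140e-04,
        3.85935127e-03, -9.56599877e-06]), 'tool_pos': array([0.22795352, 0.58135078, 0.23018764]), 'orientation': array([[-9.30942883e-01,  3.65163726e-01, -8.95030968e-04],
       [ 3.65164741e-01,  9.30941523e-01, -1.61037023e-03],
       [ 2.45172698e-04, -1.82599646e-03, -9.99998303e-01]]), 'force': array([0.46963209, 0.67319058, 0.5604581 ]), 'ft_torque': array([-0.01508048, -0.02094384,  0.0201035 ]), 'grip_force': 0.0, 'grip_width': 0.9986417908626516} 0.0187
```

View pics/top0.png

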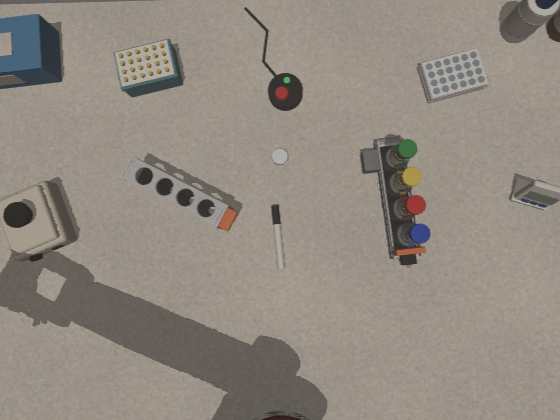

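View pics/side0.png

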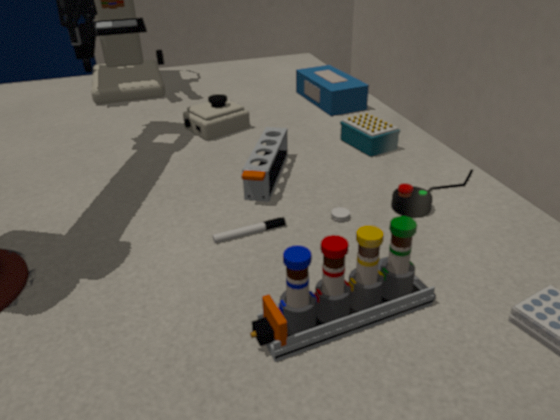

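The top view shows the lane on the right: gate at (409,252), then caps blue (420,233), red (416,205), yellow (412,177) and green (407,149). The carrier is on the left: handle at (227,219), holes at (206,208), (185,197), (164,187) and (144,176). The side view shows the same cap order from the gate, all tubes upright.

```bash
cat > h.py <<'E'
from workcell import *
import cv2, numpy as np
def cloud(n,d):
    c=get_calibration(n); v,u=np.indices(d.shape)
    P=np.stack([(u-c['cx'])/c['fx']*d,(v-c['cy'])/c['fy']*d,d],-1)
    T=c['cam_to_world']; return P@T[:3,:3].T+T[:3,3]
def ray(n,uv,z):
    c=get_calibration(n);T=c['cam_to_world'];uv=np.atleast_2d(uv)
    r=np.c_[(uv[:,0]-c['cx'])/c['fx'],(uv[:,1]-c['cy'])/c['fy'],np.ones(len(uv))]@T[:3,:3].T
    return T[:3,3]+r*((z-T[2,3])/r[:,2])[:,None]
HUE={'blue':(112,128),'red':(174,6),'yellow':(22,32),'green':(50,75)}
def mask(p,col,s=120,v=60):
    h=cv2.cvtColor(p,cv2.COLOR_BGR2HSV);lo,hi=HUE[col]
    H=h[...,0]; m=((H>=lo)&(H<=hi)) if lo<hi else ((H>=lo)|(H<=hi))
    return m&(h[...,1]>s)&(h[...,2]>v)
E
python3 - <<'E'
from h import *
for n in("top","side"):
    p=cv2.imread(f"pics/{n}0.png"); d=np.load(f"{n}0.npy"); P=cloud(n,d)
    for col in HUE:
        m=mask(p,col)&(P[...,2]>.11)&(P[...,2]<.16)&(P[...,1]<0)
        t=m&(P[...,2]>.136)
        X=P[m]; ztop=np.percentile(X[:,2],90)
        # top-face contour on plane
        q=P[t]; (cx,cy),r=cv2.minEnclosingCircle(q[:,:2].astype(np.float32)) if len(q) else ((0,0),0)
        v,u=np.nonzero(t)
        print(n,col,m.sum(),t.sum(),ztop.round(4),"circ",np.round([cx,cy,r],4),"plane",ray(n,[u.mean(),v.mean()],.141).round(4) if len(u) else None)
p=cv2.imread("pics/top0.png");d=np.load("top0.npy");P=cloud("top",d)
m=((P[...,2]>.062)&(P[...,2]<.08)&(P[...,1]>.0)&(P[...,1]<.5)).astype(np.uint8); m[:130]=0;m[240:]=0;m[:,:120]=0;m[:,250:]=0
v,u=np.nonzero(m); print("carrier pts",len(u),P[m>0].mean(0))
W=ray("top",np.c_[u,v],.07)[:,:2].astype(np.float32); print(cv2.minAreaRect(W))
g=cv2.cvtColor(p,cv2.COLOR_BGR2GRAY)
for (a,b) in [(206,208),(185,197),(164,187),(144,176)]:
    k=((g<60)).astype(np.uint8); _,l=cv2.connectedComponents(k)
    w=l[b,a]; vv,uu=np.nonzero(l==w)
    H=ray("top",np.c_[uu,vv],.07)[:,:2]
    (c,s,an)=cv2.minAreaRect(H.astype(np.float32)); print("hole",len(uu),np.round(H.mean(0),4),"rect",np.round(c,4),np.round(s,4))
h=cv2.cvtColor(p,cv2.COLOR_BGR2HSV)
o=(h[...,0]>4)&(h[...,0]<18)&(h[...,1]>130)&(h[...,2]>80);_,l,st,ce=cv2.connectedComponentsWithStats(o.astype(np.uint8))
for s,c in zip(st,ce):
    if 60<s[4]<5000: print("orange",c,s[4],ray("top",c,.066))
cv2.imwrite("pics/c1.png",np.hstack([cv2.resize(p[140:240,120:245],None,fx=3.2,fy=3.2,interpolation=2),cv2.resize(p[140:240,350:450],None,fx=3.2,fy=3.2,interpolation=2)]))
E
```

```text
top blue 288 287 0.1411 circ [ 0.4785 -0.256   0.0171] plane [[ 0.4783 -0.2556  0.141 ]]
top red 297 295 0.1412 circ [ 0.5301 -0.2499  0.0182] plane [[ 0.5295 -0.2492  0.141 ]]
top yellow 279 277 0.1412 circ [ 0.5815 -0.2444  0.0172] plane [[ 0.5812 -0.2439  0.141 ]]Traceback (most recent call last):
  File "<stdin>", line 7, in <module>
    return _quantile_unchecked(
        a, q, axis, out, overwrite_input, method, keepdims, weights)
    return _ureduce(a,
                    func=_quantile_ureduce_func,
    ...<5 lines>...
                    overwrite_input=overwrite_input,
                    method=method)
    r = func(a, **kwargs)
    result = _quantile(arr,
                       quantiles=q,
    ...<2 lines>...
                       out=out,
                       weights=wgt)
    slices_having_nans = np.isnan(arr[-1, ...])
                                  ~~~^^^^^^^^^
IndexError: index -1 is out of bounds for axis 0 with size 0
```

```bash
sed -i "s/'green':(50,75)/'green':(45,90)/; s/s=120,v=60/s=100,v=40/" h.py
python3 - <<'E'
from h import *
for n in("top","side"):
    p=cv2.imread(f"pics/{n}0.png"); d=np.load(f"{n}0.npy"); P=cloud(n,d)
    for col in HUE:
        t=mask(p,col)&(P[...,2]>.135)&(P[...,2]<.16)&(P[...,1]<0)
        v,u=np.nonzero(t)
        if len(u)<20: print(n,col,"few");continue
        q=P[t]; (cx,cy),r=cv2.minEnclosingCircle(q[:,:2].astype(np.float32))
        print(n,col,t.sum(),np.median(q[:,2]).round(4),"circ",np.round([cx,cy,r],4),"plane",ray(n,[u.mean(),v.mean()],.141).round(4))
p=cv2.imread("pics/top0.png");d=np.load("top0.npy");P=cloud("top",d)
m=((P[...,2]>.062)&(P[...,2]<.08)&(P[...,1]>.0)&(P[...,1]<.5)).astype(np.uint8); m[:130]=0;m[240:]=0;m[:,:120]=0;m[:,250:]=0
v,u=np.nonzero(m); print("carrier pts",len(u),P[m>0].mean(0))
W=ray("top",np.c_[u,v],.07)[:,:2].astype(np.float32); print(cv2.minAreaRect(W))
g=cv2.cvtColor(p,cv2.COLOR_BGR2GRAY)
for (a,b) in [(206,208),(185,197),(164,187),(144,176)]:
    k=((g<60)).astype(np.uint8); _,l=cv2.connectedComponents(k)
    w=l[b,a]; vv,uu=np.nonzero(l==w)
    H=ray("top",np.c_[uu,vv],.07)[:,:2]
    (c,s,an)=cv2.minAreaRect(H.astype(np.float32)); print("hole",len(uu),np.round(H.mean(0),4),"rect",np.round(c,4),np.round(s,4))
h=cv2.cvtColor(p,cv2.COLOR_BGR2HSV)
o=(h[...,0]>4)&(h[...,0]<18)&(h[...,1]>130)&(h[...,2]>80);_,l,st,ce=cv2.connectedComponentsWithStats(o.astype(np.uint8))
for s,c in zip(st,ce):
    if 60<s[4]<5000: print("orange",c,s[4],ray("top",c,.066))
cv2.imwrite("pics/c1.png",np.hstack([cv2.resize(p[140:240,120:245],None,fx=3.2,fy=3.2,interpolation=2),cv2.resize(p[140:240,350:450],None,fx=3.2,fy=3.2,interpolation=2)]))
E
```

```text
top blue 294 0.1397 circ [ 0.4784 -0.2555  0.0175] plane [[ 0.4783 -0.2553  0.141 ]]
top red 300 0.1395 circ [ 0.5301 -0.2499  0.0182] plane [[ 0.5297 -0.249   0.141 ]]
top yellow 280 0.1394 circ [ 0.5811 -0.2446  0.0175] plane [[ 0.5811 -0.2439  0.141 ]]
top green 251 0.1395 circ [ 0.6328 -0.2389  0.0165] plane [[ 0.6324 -0.2384  0.141 ]]
side blue 167 0.1396 circ [ 0.4803 -0.26    0.0173] plane [[ 0.479  -0.2658  0.141 ]]
side red 425 0.14 circ [ 0.5318 -0.2534  0.0182] plane [[ 0.5303 -0.2573  0.141 ]]
side yellow 393 0.1401 circ [ 0.5839 -0.2476  0.0184] plane [[ 0.5813 -0.2515  0.141 ]]
side green 354 0.1401 circ [ 0.6356 -0.2423  0.0186] plane [[ 0.6323 -0.246   0.141 ]]
carrier pts 2008 [0.55970306 0.19742407 0.06838508]
((0.5616607666015625, 0.20031550526618958), (0.2433893084526062, 0.0508129708468914), 62.367862701416016)
hole 173 [0.5339 0.1483] rect [0.5337 0.148 ] [0.0283 0.0329]
hole 181 [0.5558 0.1895] rect [0.556  0.1899] [0.0278 0.0331]
hole 192 [0.5776 0.2312] rect [0.5773 0.2305] [0.0293 0.0313]
hole 165 [0.5989 0.2711] rect [0.5988 0.2701] [0.0242 0.0326]
orange [227.40598291 218.88034188] 234 [[0.51091034 0.10300747 0.066     ]]
orange [410.37349398 250.85542169] 166 [[ 0.44507461 -0.25857447  0.066     ]]
```

View pics/c1.png

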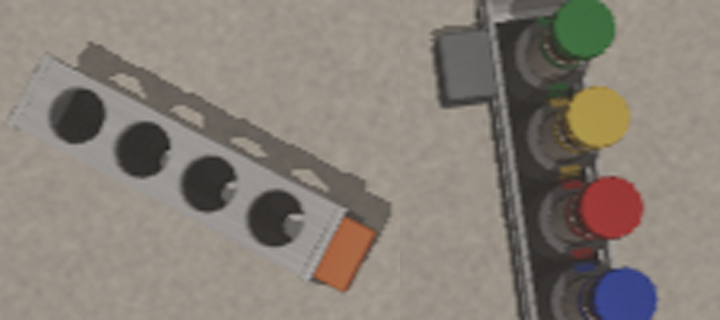

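Caps agree with a 52 mm pitch and z = 0.141. The carrier outline is 243 x 51 mm, as it must be, and the hole blobs agree with it to about 1 mm. The gate-to-back order is blue, red, yellow, green. I'll start with green into the far place, so that no carried tube passes over a filled one.

Request:
apply_moves(
  rows=[
    [0,0,-0.12,0,0,0,1],
    [0,0,-0.12,0,0,0,1],
    [0,0,-0.12,0,0,0,1],
    [0,0,-0.122,0,0,0,1],
    [0,0,0,-16,-43,0,0.6],
  ],
)

```text
time: 0.6
tool_pos: [0.2473, 0.5424, 0.2302]
orientation: [[-0.993, -0.114, -0.001], [-0.114, 0.993, -0.0], [0.001, 0.0, -1.0]]
force: [1.0, -0.5, 0.6]
grip_width: 0.858
grip_force: 0.0
```

Request:
apply_moves(
  rows=[
    [0,0,0,-16,-43,0,0.4],
    [0,0,0,-16,-43,0,0.4],
    [0,0,0,-16,-43,0,0.4],
    [0,0,0,-16,-43,0,0.4],
    [0,0,0,-16,-43,0,0.4],
  ],
)

```text
time: 1.1
tool_pos: [0.3517, 0.3339, 0.2308]
orientation: [[-0.994, -0.108, -0.0], [-0.108, 0.994, -0.0], [0.0, -0.0, -1.0]]
force: [1.5, -0.4, -0.6]
grip_width: 0.707
grip_force: 0.0
```

```bash
cat >> h.py <<'E'
def go(x,y,z=None,yaw=None):
    o=observe(); R=np.array(o['orientation']); p=np.array(o['tool_pos'])
    y0=np.arctan2(R[1,0],R[0,0]); yaw=np.radians(yaw) if yaw is not None else y0
    dy=(yaw-y0+np.pi)%(2*np.pi)-np.pi
    X=np.array([np.cos(yaw),np.sin(yaw)]);Y=np.array([X[1],-X[0]]);d=(np.array([x,y])-p[:2])*1e3
    print("t",round(o['time'],2),"pos",p.round(4),"yaw",round(np.degrees(y0),2),"tilt z",R[:,2].round(4),"F",o['force'].round(1),"grip",round(o['grip_width'],3),round(o['grip_force'],1),"J6",round(o['joint_positions'][5],1))
    print(" az",round(-dy,4)," then dx %.1f dy %.1f dz %.1f"%(d@X,d@Y,0 if z is None else (p[2]-z)*1e3))
E
python3 - <<'E'
from h import *
go(.6326,-.2389,.231,186.2)
P=cloud("side",np.load("side0.npy"));Pt=cloud("top",np.load("top0.npy"))
def box(P):
    m=(P[...,2]>.064)&(P[...,2]<.076)&(abs(P[...,0]-.56)<.13)&(abs(P[...,1]-.2)<.14)
    _,l,st,_=cv2.connectedComponentsWithStats(m.astype(np.uint8)); k=1+st[1:,4].argmax()
    q=P[l==k]; print(len(q),np.median(q[:,2]),cv2.minAreaRect(q[:,:2].astype(np.float32)))
box(Pt);box(P)
E
```

```text
t 1.1 pos [0.3517 0.3339 0.2308] yaw -173.77 tilt z [-3.e-04 -3.e-04 -1.e+00] F [ 1.5 -0.4 -0.6] grip 0.707 0.0 J6 -61.5
 az 0.0005  then dx -217.4 dy -599.8 dz -0.2
1984 0.06845051108731398 ((0.5624270439147949, 0.20172417163848877), (0.24521838128566742, 0.05084776505827904), 62.38519287109375)
1035 0.0693515721359294 ((0.5658090710639954, 0.19858485460281372), (0.24706342816352844, 0.05229952558875084), 62.015892028808594)
```

The side view's offset from the top view is the same at the caps and at the carrier, about (+3, -3) mm, so I split it for both.

Request:
apply_moves(
  rows=[
    [0,0,0,-16,-43,0,0.4],
    [0,0,0,-16,-43,0,0.4],
    [0,0,0,-16,-43,0,0.4],
    [0,0,0,-16,-43,0,0.4],
    [0,0,0,-16,-43,0,0.4],
  ],
)

```text
time: 1.6
tool_pos: [0.4545, 0.1288, 0.231]
orientation: [[-0.994, -0.108, -0.0], [-0.108, 0.994, 0.0], [0.0, 0.0, -1.0]]
force: [0.4, 0.2, 0.2]
grip_width: 0.695
grip_force: 0.0
```

Request:
apply_moves(
  rows=[
    [0,0,0,-16,-43,0,0.4],
    [0,0,0,-16,-43,0,0.4],
    [0,0,0,-16,-43,0,0.4],
    [0,0,0,-16,-43,0,0.4],
    [0,0,0,-15,-43,0,0.4],
  ],
)

```text
time: 2.1
tool_pos: [0.5563, -0.0765, 0.2308]
orientation: [[-0.994, -0.108, -0.001], [-0.108, 0.994, 0.0], [0.001, 0.0, -1.0]]
force: [0.4, 0.4, 0.2]
grip_width: 0.701
grip_force: 0.0
```

Request:
apply_moves(
  rows=[
    [0,0,0,-15,-43,0,0.4],
    [0,0,0,-15,-43,0,0.4],
    [0,0,0,-15,-43,10,0.4],
    [0,0,0,-15,-42,20,0.4],
    [0,0,0,0,0,20,0.4],
  ],
)

```text
time: 2.6
tool_pos: [0.6351, -0.243, 0.1797]
orientation: [[-0.995, -0.104, 0.0], [-0.104, 0.995, -0.001], [0.0, -0.001, -1.0]]
force: [-0.8, 1.1, -1.0]
grip_width: 0.695
grip_force: 0.0
```

```bash
python3 - <<'E'
from h import *
go(.6339,-.2404,.114,186.2)
p,_=get_image("side");q,_=get_image("top")
cv2.imwrite("pics/a1.png",np.hstack([cv2.resize(p[150:350,230:430],(400,400)),cv2.resize(q[90:290,330:530],(400,400))]))
E
```

```text
t 2.6 pos [ 0.6351 -0.243   0.1797] yaw -174.06 tilt z [ 1.0e-04 -1.4e-03 -1.0e+00] F [-0.8  1.1 -1. ] grip 0.695 0.0 J6 -123.1
 az -0.0045  then dx 0.9 dy 2.7 dz 65.7
```

View pics/a1.png

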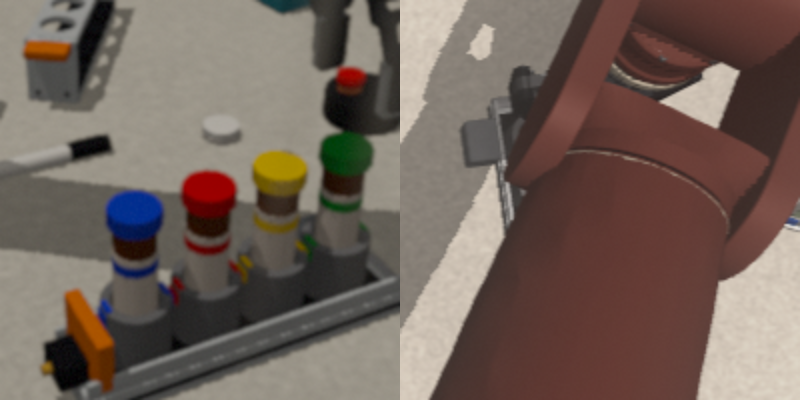

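The side crop shows the open fingers (near (327,70) and (385,95)) straddling the green cap at (345,155). The arm hides the lane in the top view. Let it settle, then descend.

Request:
apply_moves(
  rows=[
    [0,0,0,0,0,0,0.4],
    [0,0,0,0,0,0,0.4],
  ],
)

```text
time: 2.9
tool_pos: [0.6346, -0.2376, 0.1829]
orientation: [[-0.994, -0.109, 0.002], [-0.109, 0.994, -0.001], [-0.002, -0.001, -1.0]]
force: [0.5, 0.3, -0.0]
grip_width: 0.7
grip_force: 0.0
```

```bash
python3 -c "
from h import *
go(.6339,-.2404,.114,186.2)"
```

```text
t 2.9 pos [ 0.6346 -0.2376  0.1829] yaw -173.74 tilt z [ 1.9e-03 -9.0e-04 -1.0e+00] F [ 0.5  0.3 -0. ] grip 0.7 0.0 J6 -123.1
 az 0.001  then dx 1.0 dy -2.7 dz 68.9
```

Request:
apply_moves(
  rows=[
    [0,0,0,0,0,14,0.4],
    [0,0,0,0,0,14,0.4],
    [0,0,0,0,0,14,0.4],
    [0,0,0,0,0,0,0.4],
    [0,0,0,0,0,0,0.4],
  ],
)

```text
time: 3.4
tool_pos: [0.6336, -0.2378, 0.138]
orientation: [[-0.994, -0.108, -0.002], [-0.108, 0.994, 0.001], [0.002, 0.001, -1.0]]
force: [0.2, 0.5, 0.5]
grip_width: 0.693
grip_force: 0.0
```

```bash
python3 -c "
from h import *
go(.6339,-.2404,.114,186.2)"
```

```text
t 3.4 pos [ 0.6336 -0.2378  0.138 ] yaw -173.79 tilt z [-1.8e-03  9.0e-04 -1.0e+00] F [0.2 0.5 0.5] grip 0.693 0.0 J6 -123.1
 az 0.0001  then dx -0.1 dy -2.7 dz 24.0
```

Request:
apply_moves(
  rows=[
    [0,0,0,0,-2.5,8,0.4],
    [0,0,0,0,0,8,0.4],
    [0,0,0,0,0,8,0.4],
    [0,0,0,0,0,0,0.4],
    [0,0,0,0,0,0,0.0],
  ],
)

```text
time: 3.9
tool_pos: [0.6342, -0.2405, 0.1148]
orientation: [[-0.994, -0.108, -0.001], [-0.108, 0.994, 0.0], [0.001, 0.0, -1.0]]
force: [-0.3, -0.0, 0.9]
grip_width: 0.546
grip_force: 0.0
```

Request:
apply_moves(
  rows=[
    [0,0,0,0,0,0,-0.1],
    [0,0,0,0,0,0,-0.2],
    [0,0,0,0,0,0,-0.3],
    [0,0,0,0,0,0,-0.5],
    [0,0,0,0,0,0,-0.5],
  ],
)

```text
time: 4.4
tool_pos: [0.6347, -0.2407, 0.1159]
orientation: [[-0.994, -0.108, 0.001], [-0.108, 0.994, -0.0], [-0.001, -0.0, -1.0]]
force: [-0.1, 0.3, 2.3]
grip_width: 0.387
grip_force: 59.4
```

```bash
python3 - <<'E'
from h import *
go(.6339,-.2404,.114,186.2)
p,_=get_image("side")
cv2.imwrite("pics/a2.png",cv2.resize(p[130:330,250:450],(600,600)))
E
```

```text
t 4.4 pos [ 0.6347 -0.2407  0.1159] yaw -173.8 tilt z [ 8.e-04 -3.e-04 -1.e+00] F [-0.1  0.3  2.3] grip 0.387 59.4 J6 -123.2
 az 0.0  then dx 0.8 dy 0.4 dz 1.9
```

View pics/a2.png

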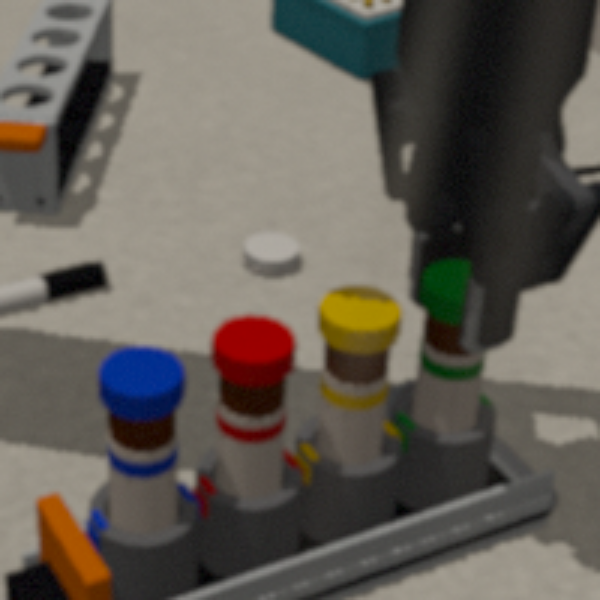

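The green cap is between both fingers at (450,290) in the crop, at 59 N, with the opening matching 35 mm roughly. Lift and turn.

Request:
apply_moves(
  rows=[
    [0,0,0,0,0,-10,-0.5],
    [0,0,0,0,0,-20,-0.5],
    [0,0,0,0,0,-25,-0.5],
    [0,0,0,0,0,-30,-0.5],
    [0,0,0,0,0,-30,-0.5],
  ],
)

```text
time: 4.95
tool_pos: [0.634, -0.2405, 0.2313]
orientation: [[-0.994, -0.108, -0.001], [-0.108, 0.994, 0.0], [0.001, 0.0, -1.0]]
force: [1.1, -0.0, -0.7]
grip_width: 0.385
grip_force: 59.6
```

Request:
apply_moves(
  rows=[
    [0,0,-0.122,0,0,0,-0.5],
    [0,0,-0.122,0,0,0,-0.5],
    [0,0,-0.122,0,0,0,-0.5],
    [0,0,-0.122,0,0,0,-0.5],
    [0,0,-0.122,0,0,0,-0.5],
  ],
)

```text
time: 5.45
tool_pos: [0.6342, -0.2406, 0.2305]
orientation: [[-0.75, -0.662, -0.0], [-0.662, 0.75, 0.0], [0.0, 0.0, -1.0]]
force: [-0.4, 0.5, -0.7]
grip_width: 0.381
grip_force: 59.6
```

Request:
apply_moves(
  rows=[
    [0,0,-0.122,0,0,0,-0.5],
    [0,0,-0.122,0,0,0,-0.5],
    [0,0,-0.123,0,0,0,-0.5],
    [0,0,0,0,0,0,-0.5],
    [0,0,0,0,0,0,-0.5],
  ],
)

```text
time: 5.95
tool_pos: [0.6343, -0.2406, 0.2304]
orientation: [[-0.467, -0.884, -0.0], [-0.884, 0.467, -0.0], [0.0, 0.0, -1.0]]
force: [-0.5, -0.1, -1.0]
grip_width: 0.386
grip_force: 59.6
```

```bash
python3 -c "
from h import *
go(.6020,.2726,.23,242.2)"
```

```text
t 5.95 pos [ 0.6343 -0.2406  0.2304] yaw -117.87 tilt z [-1.e-04 -0.e+00 -1.e+00] F [-0.5 -0.1 -1. ] grip 0.386 59.6 J6 -179.2
 az -0.0013  then dx -438.9 dy 267.9 dz 0.4
```

Request:
apply_moves(
  rows=[
    [0,0,0,-20,12,0,-0.5],
    [0,0,0,-37,22.5,0,-0.5],
    [0,0,0,-37,22.5,0,-0.5],
    [0,0,0,-37,22.5,0,-0.5],
    [0,0,0,-37,22.5,0,-0.5],
  ],
)

```text
time: 6.45
tool_pos: [0.6223, -0.0429, 0.2305]
orientation: [[-0.468, -0.884, 0.0], [-0.884, 0.468, -0.0], [-0.0, -0.0, -1.0]]
force: [0.5, 0.0, -1.3]
grip_width: 0.382
grip_force: 59.7
```

Request:
apply_moves(
  rows=[
    [0,0,0,-37,22.5,0,-0.5],
    [0,0,0,-37,22.5,0,-0.5],
    [0,0,0,-37,22.5,0,-0.5],
    [0,0,0,-37,22.5,0,-0.5],
    [0,0,0,-37,22.5,0,-0.5],
  ],
)

```text
time: 6.95
tool_pos: [0.6091, 0.1734, 0.2306]
orientation: [[-0.467, -0.884, 0.0], [-0.884, 0.467, -0.0], [-0.0, -0.0, -1.0]]
force: [0.5, 0.0, -1.6]
grip_width: 0.383
grip_force: 59.7
```

Request:
apply_moves(
  rows=[
    [0,0,0,-37,22.5,0,-0.5],
    [0,0,0,-30,18,0,-0.5],
    [0,0,0,-19,12.5,0,-0.5],
    [0,0,0,0,0,0,-0.5],
    [0,0,0,0,0,0,-0.5],
  ],
)

```text
time: 7.45
tool_pos: [0.6026, 0.2725, 0.2303]
orientation: [[-0.466, -0.885, -0.0], [-0.885, 0.466, -0.001], [0.001, -0.0, -1.0]]
force: [-0.1, -0.5, -1.2]
grip_width: 0.39
grip_force: 59.7
```

```bash
python3 - <<'E'
from h import *
go(.6020,.2726,.13,242.2)
p,_=get_image("side");q,_=get_image("top")
cv2.imwrite("pics/a3.png",np.hstack([cv2.resize(p[50:250,160:360],(400,400)),cv2.resize(q[90:290,80:280],(400,400))]))
E
```

```text
t 7.45 pos [0.6026 0.2725 0.2303] yaw -117.8 tilt z [-1.e-04 -7.e-04 -1.e+00] F [-0.1 -0.5 -1.2] grip 0.39 59.7 J6 -134.3
 az 0.0001  then dx 0.2 dy 0.6 dz 100.3
```

View pics/a3.png

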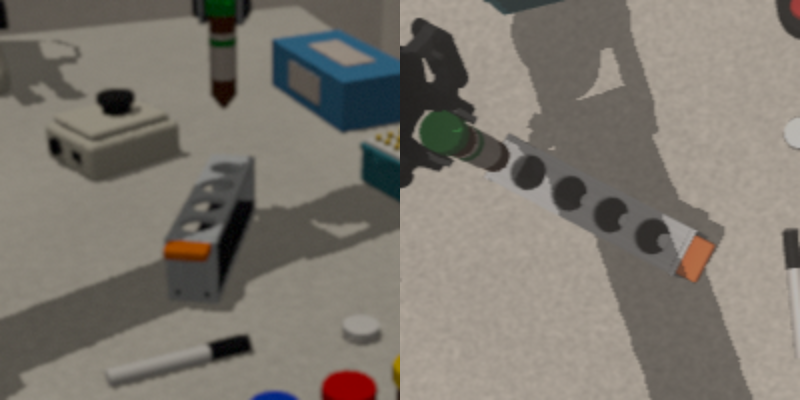

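The tube hangs upright (side crop tip at (224,104)). The top crop shows its cap at (442,131) beyond the far hole at (528,171). I'll check the cap's position in both views' own frames before lowering.

```bash
cat >> h.py <<'E'
def cap(col,z):
    for n in("top","side"):
        p,d=get_image(n);P=cloud(n,d);t=mask(p,col)&(P[...,2]>z-.007)&(P[...,2]<z+.012)
        v,u=np.nonzero(t)
        if len(u)<20: print(n,"few");continue
        (x,y),r=cv2.minEnclosingCircle(P[t][:,:2].astype(np.float32))
        print(n,len(u),"z",np.percentile(P[t][:,2],80).round(4),"circ",np.round([x,y,r],4),"plane",ray(n,[u.mean(),v.mean()],z)[0].round(4))
E
python3 -c "
from h import *
cap('green',.256)"
```

```text
top 69 z 0.2541 circ [0.6017 0.2709 0.0166] plane [0.6026 0.2765 0.256 ]
side 76 z 0.2548 circ [0.6018 0.2647 0.0157] plane [0.5984 0.2507 0.256 ]
```

Request:
apply_moves(
  rows=[
    [0,0,0,0,0,15,-0.5],
    [0,0,0,0,0,20,-0.5],
    [0,0,0,0,0,20,-0.5],
    [0,0,0,0,0,0,-0.5],
    [0,0,0,0,0,0,-0.5],
  ],
)

```text
time: 8.15
tool_pos: [0.6023, 0.2719, 0.1743]
orientation: [[-0.467, -0.884, -0.002], [-0.884, 0.467, -0.001], [0.001, 0.001, -1.0]]
force: [0.0, 0.8, -0.3]
grip_width: 0.382
grip_force: 59.7
```

```bash
python3 - <<'E'
from h import *
go(.6020,.2726,.13,242.2)
cap('green',.201)
p,_=get_image("side");q,_=get_image("top")
cv2.imwrite("pics/a4.png",np.hstack([cv2.resize(p[60:160,220:320],(400,400),interpolation=2),cv2.resize(q[120:220,90:190],(400,400),interpolation=2)]))
E
```

```text
t 8.15 pos [0.6023 0.2719 0.1743] yaw -117.86 tilt z [-1.8e-03 -6.0e-04 -1.0e+00] F [ 0.   0.8 -0.3] grip 0.382 59.7 J6 -134.3
 az -0.0011  then dx -0.5 dy 0.6 dz 44.3
top 123 z 0.1982 circ [0.6005 0.273  0.0155] plane [0.6012 0.2744 0.201 ]
side 76 z 0.2002 circ [0.6028 0.2652 0.0156] plane [0.5996 0.2552 0.201 ]
```

View pics/a4.png

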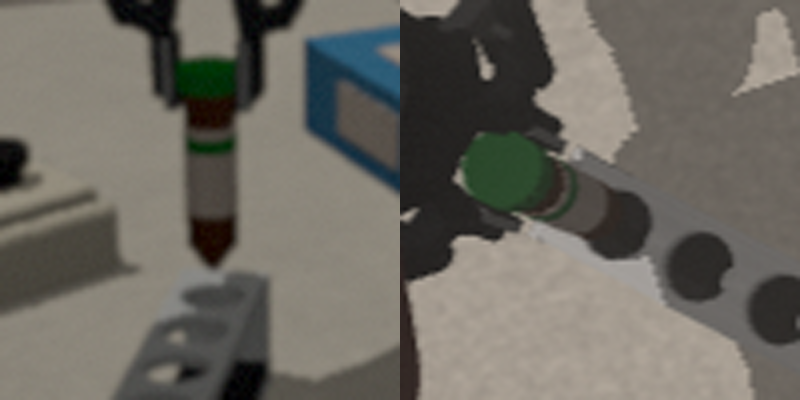

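The tip is at (214,262) in the side crop, centred over the far hole (214,293). The top cap position matches its target to under 1 mm. Home will be at TCP z ≈ 0.0975.

Request:
apply_moves(
  rows=[
    [0,0,0,0,0,12,-0.5],
    [0,0,0,0,0,15,-0.5],
    [0,0,0,0,0,15,-0.5],
    [0,0,0,0,0,15,-0.5],
    [0,0,0,0,0,10,-0.5],
  ],
)

```text
time: 8.85
tool_pos: [0.6014, 0.2721, 0.1052]
orientation: [[-0.467, -0.884, -0.003], [-0.884, 0.467, -0.001], [0.003, 0.003, -1.0]]
force: [-0.5, -0.1, -1.0]
grip_width: 0.386
grip_force: 59.7
```

Request:
apply_moves(
  rows=[
    [0,0,0,0,0,4,-0.5],
    [0,0,0,0,0,3,-0.5],
    [0,0,0,0,0,1,-0.5],
    [0,0,0,0,0,0,-0.5],
  ],
)

```text
time: 9.25
tool_pos: [0.6031, 0.2726, 0.1009]
orientation: [[-0.467, -0.884, 0.001], [-0.884, 0.467, 0.0], [-0.001, -0.001, -1.0]]
force: [0.3, 0.0, -1.0]
grip_width: 0.388
grip_force: 59.7
```

Request:
apply_moves(
  rows=[
    [0,0,0,0,0,0,-0.5],
    [0,0,0,0,0,1,-0.5],
    [0,0,0,0,0,0,-0.5],
  ],
)

```text
time: 9.55
tool_pos: [0.6028, 0.2726, 0.0995]
orientation: [[-0.467, -0.884, 0.0], [-0.884, 0.467, 0.0], [-0.0, -0.0, -1.0]]
force: [-0.0, 0.7, -1.0]
grip_width: 0.39
grip_force: 59.7
```

```bash
python3 -c "
from h import *
go(.6020,.2726,.0975,242.2)
cap('green',.123)"
```

```text
t 9.55 pos [0.6028 0.2726 0.0995] yaw -117.82 tilt z [ 4.e-04  1.e-04 -1.e+00] F [-0.   0.7 -1. ] grip 0.39 59.7 J6 -134.3
 az -0.0003  then dx 0.3 dy 0.8 dz 2.0
top 186 z 0.1237 circ [0.6018 0.2723 0.0159] plane [0.6005 0.2719 0.123 ]
side 94 z 0.124 circ [0.6018 0.266  0.0162] plane [0.6007 0.2597 0.123 ]
```

Request:
apply_moves(
  rows=[
    [0,0,0,0,0,1,-0.5],
    [0,0,0,0,0,1,-0.5],
    [0,0,0,0,0,0,-0.5],
    [0,0,0,0,0,0,-0.5],
  ],
)

```text
time: 10.05
tool_pos: [0.6031, 0.2728, 0.0982]
orientation: [[-0.467, -0.884, 0.001], [-0.884, 0.467, 0.001], [-0.001, -0.001, -1.0]]
force: [-0.7, 0.3, 4.0]
grip_width: 0.389
grip_force: 60.1
```

Request:
apply_moves(
  rows=[
    [0,0,0,0,0,1,-0.5],
    [0,0,0,0,0,0,-0.5],
    [0,0,0,0,0,0,-0.5],
  ],
)

```text
time: 10.35
tool_pos: [0.6034, 0.2731, 0.0979]
orientation: [[-0.467, -0.884, 0.002], [-0.884, 0.467, 0.001], [-0.002, -0.001, -1.0]]
force: [-1.3, 1.1, 6.7]
grip_width: 0.386
grip_force: 60.4
```

Seated: contact force at the predicted height. Release slowly, rise.

Request:
apply_moves(
  rows=[
    [0,0,0,0,0,-1,-0.1],
    [0,0,0,0,0,0,0.1],
    [0,0,0,0,0,0,0.3],
    [0,0,0,0,0,0,0.4],
    [0,0,0,0,0,0,0.4],
  ],
)

```text
time: 10.85
tool_pos: [0.6025, 0.2723, 0.0968]
orientation: [[-0.467, -0.884, -0.001], [-0.884, 0.467, -0.0], [0.001, 0.0, -1.0]]
force: [-0.2, -0.7, -0.1]
grip_width: 0.702
grip_force: 0.0
```

Request:
apply_moves(
  rows=[
    [0,0,0,0,0,-10,0.4],
    [0,0,0,0,0,-20,0.4],
    [0,0,0,0,0,-30,0.4],
    [0,0,0,0,0,-30,0.4],
    [0,0,0,0,0,-30,0.4],
  ],
)

```text
time: 11.35
tool_pos: [0.6027, 0.2725, 0.2194]
orientation: [[-0.467, -0.884, 0.001], [-0.884, 0.467, 0.0], [-0.001, -0.001, -1.0]]
force: [0.5, -0.5, 0.2]
grip_width: 0.7
grip_force: 0.0
```

```bash
python3 - <<'E'
from h import *
go(.5824,-.2460,.19,186.2)
cap('green',.123)
E
```

```text
t 11.35 pos [0.6027 0.2725 0.2194] yaw -117.82 tilt z [ 7.e-04  2.e-04 -1.e+00] F [ 0.5 -0.5  0.2] grip 0.7 0.0 J6 -134.3
 az 0.977  then dx 76.2 dy -513.2 dz 29.4
top 27 z 0.1228 circ [0.5915 0.2804 0.0075] plane [0.592  0.2813 0.123 ]
side 84 z 0.1227 circ [0.6034 0.2681 0.016 ] plane [0.6003 0.2591 0.123 ]
```

Request:
apply_moves(
  rows=[
    [0,0,0.122,0,0,0,0.4],
    [0,0,0.122,0,0,0,0.4],
    [0,0,0.122,0,0,0,0.4],
    [0,0,0.122,0,0,0,0.4],
    [0,0,0.122,0,0,0,0.4],
  ],
)

```text
time: 11.95
tool_pos: [0.6024, 0.2724, 0.2167]
orientation: [[-0.891, -0.453, -0.001], [-0.453, 0.891, -0.0], [0.001, 0.0, -1.0]]
force: [-0.0, -0.8, -0.2]
grip_width: 0.698
grip_force: 0.0
```

Request:
apply_moves(
  rows=[
    [0,0,0.122,0,0,0,0.4],
    [0,0,0.122,0,0,0,0.4],
    [0,0,0.123,0,0,0,0.4],
    [0,0,0,6,-43,0,0.4],
    [0,0,0,6,-43,0,0.4],
  ],
)

```text
time: 12.45
tool_pos: [0.5996, 0.1855, 0.2166]
orientation: [[-0.994, -0.111, -0.001], [-0.111, 0.994, -0.0], [0.001, -0.0, -1.0]]
force: [0.4, -0.4, -0.4]
grip_width: 0.699
grip_force: 0.0
```

Request:
apply_moves(
  rows=[
    [0,0,0,6,-43,0,0.4],
    [0,0,0,6,-43,0,0.4],
    [0,0,0,6,-43,0,0.4],
    [0,0,0,6,-43,0,0.4],
    [0,0,0,6,-43,0,0.4],
  ],
)

```text
time: 12.95
tool_pos: [0.5929, -0.0329, 0.217]
orientation: [[-0.994, -0.108, -0.0], [-0.108, 0.994, 0.0], [0.0, 0.0, -1.0]]
force: [0.3, 0.5, -0.5]
grip_width: 0.701
grip_force: 0.0
```

Request:
apply_moves(
  rows=[
    [0,0,0,7,-43,0,0.4],
    [0,0,0,7,-43,0,0.4],
    [0,0,0,7,-43,0,0.4],
    [0,0,0,7,-43,10,0.4],
    [0,0,0,6,-40,20,0.4],
  ],
)

```text
time: 13.45
tool_pos: [0.5832, -0.2483, 0.189]
orientation: [[-0.994, -0.108, 0.004], [-0.108, 0.994, -0.002], [-0.003, -0.003, -1.0]]
force: [1.0, 0.7, -0.8]
grip_width: 0.701
grip_force: 0.0
```

Request:
apply_moves(
  rows=[
    [0,0,0,0,0,0,0.4],
    [0,0,0,0,0,0,0.4],
    [0,0,0,0,0,0,0.4],
  ],
)

```text
time: 13.75
tool_pos: [0.5828, -0.2449, 0.1877]
orientation: [[-0.994, -0.109, 0.0], [-0.109, 0.994, 0.0], [-0.001, 0.0, -1.0]]
force: [0.7, 0.0, 1.0]
grip_width: 0.695
grip_force: 0.0
```

```bash
python3 - <<'E'
from h import *
go(.5824,-.2460,.115,186.2)
p,d=get_image("top");P=cloud("top",d)
t=mask(p,'green')&(P[...,2]>.115)&(P[...,2]<.135);v,u=np.nonzero(t)
print(len(u),cv2.minEnclosingCircle(P[t][:,:2].astype(np.float32)),ray("top",[u.mean(),v.mean()],.123))
E
```

```text
t 13.75 pos [ 0.5828 -0.2449  0.1877] yaw -173.76 tilt z [ 5.e-04  2.e-04 -1.e+00] F [0.7 0.  1. ] grip 0.695 0.0 J6 -125.8
 az 0.0008  then dx 0.6 dy -1.0 dz 72.7
216 ((0.6008915901184082, 0.2737519145011902), 0.016504742205142975) [[0.60042372 0.27288186 0.123     ]]
```

Green stands well (under 1 mm off in the top frame). Now yellow.

Request:
apply_moves(
  rows=[
    [0,0,0,0.5,-1,15,0.4],
    [0,0,0,0,0,20,0.4],
    [0,0,0,0,0,20,0.4],
    [0,0,0,0,0,12,0.4],
    [0,0,0,0,0,5,0.4],
  ],
)

```text
time: 14.3
tool_pos: [0.5813, -0.2456, 0.1131]
orientation: [[-0.994, -0.109, -0.003], [-0.109, 0.994, 0.002], [0.003, 0.002, -1.0]]
force: [-0.6, 0.7, 0.2]
grip_width: 0.701
grip_force: 0.0
```

Request:
apply_moves(
  rows=[
    [0,0,0,0,0,0,0.4],
    [0,0,0,0,0,0,0.4],
    [0,0,0,0,0,0,0.0],
    [0,0,0,0,0,0,-0.1],
    [0,0,0,0,0,0,-0.2],
  ],
)

```text
time: 14.8
tool_pos: [0.5826, -0.247, 0.1161]
orientation: [[-0.994, -0.108, 0.001], [-0.108, 0.994, -0.001], [-0.001, -0.001, -1.0]]
force: [0.6, 0.4, 1.5]
grip_width: 0.404
grip_force: 12.3
```

Request:
apply_moves(
  rows=[
    [0,0,0,0,0,0,-0.3],
    [0,0,0,0,0,0,-0.5],
    [0,0,0,0,0,0,-0.5],
  ],
)

```text
time: 15.1
tool_pos: [0.5827, -0.247, 0.1162]
orientation: [[-0.994, -0.108, 0.001], [-0.108, 0.994, -0.001], [-0.001, -0.001, -1.0]]
force: [-0.1, 0.6, 4.3]
grip_width: 0.386
grip_force: 59.3
```

```bash
python3 - <<'E'
from h import *
go(.5824,-.2460,.115,186.2)
E
```

```text
t 15.1 pos [ 0.5827 -0.247   0.1162] yaw -173.8 tilt z [ 1.3e-03 -7.0e-04 -1.0e+00] F [-0.1  0.6  4.3] grip 0.386 59.3 J6 -125.9
 az 0.0  then dx 0.2 dy 1.0 dz 1.2
```

Request:
apply_moves(
  rows=[
    [0,0,0,0,0,-10,-0.5],
    [0,0,0,0,0,-20,-0.5],
    [0,0,0,0,0,-25,-0.5],
    [0,0,0,0,0,-30,-0.5],
    [0,0,0,0,0,-30,-0.5],
  ],
)

```text
time: 15.6
tool_pos: [0.5816, -0.2465, 0.2308]
orientation: [[-0.994, -0.108, -0.002], [-0.108, 0.994, 0.001], [0.002, 0.001, -1.0]]
force: [-0.3, -0.1, 0.7]
grip_width: 0.39
grip_force: 59.6
```

Request:
apply_moves(
  rows=[
    [0,0,0,0,25,0,-0.5],
    [0,0,0,0,40,0,-0.5],
    [0,0,0,0,40,0,-0.5],
    [0,0,0,0,40,0,-0.5],
    [0,0,0,0,40,0,-0.5],
  ],
)

```text
time: 16.1
tool_pos: [0.5614, -0.0614, 0.2301]
orientation: [[-0.994, -0.108, -0.001], [-0.108, 0.994, 0.0], [0.001, 0.0, -1.0]]
force: [0.9, 0.4, 0.2]
grip_width: 0.381
grip_force: 59.6
```

Request:
apply_moves(
  rows=[
    [0,0,-0.122,0,15,0,-0.5],
    [0,0,-0.122,0,0,0,-0.5],
    [0,0,-0.122,0,0,0,-0.5],
    [0,0,-0.122,0,0,0,-0.5],
    [0,0,-0.122,0,0,0,-0.5],
  ],
)

```text
time: 16.6
tool_pos: [0.5601, -0.0478, 0.23]
orientation: [[-0.75, -0.662, -0.001], [-0.662, 0.75, 0.0], [0.001, 0.001, -1.0]]
force: [-0.1, -0.0, -0.5]
grip_width: 0.385
grip_force: 59.7
```

Request:
apply_moves(
  rows=[
    [0,0,-0.122,0,0,0,-0.5],
    [0,0,-0.122,0,0,0,-0.5],
    [0,0,-0.123,0,0,0,-0.5],
    [0,0,0,0,0,0,-0.5],
    [0,0,0,0,0,0,-0.5],
  ],
)

```text
time: 17.1
tool_pos: [0.5603, -0.0479, 0.2301]
orientation: [[-0.469, -0.883, -0.001], [-0.883, 0.469, 0.0], [0.0, 0.001, -1.0]]
force: [-0.4, -0.4, -0.9]
grip_width: 0.386
grip_force: 59.7
```

```bash
python3 - <<'E'
from h import *
go(.5796,.2301,.175,242.2)
E
```

```text
t 17.1 pos [ 0.5603 -0.0479  0.2301] yaw -117.97 tilt z [-6.e-04  0.e+00 -1.e+00] F [-0.4 -0.4 -0.9] grip 0.386 59.7 J6 -164.5
 az -0.0029  then dx -254.9 dy 112.6 dz 55.1
```

Request:
apply_moves(
  rows=[
    [0,0,-0.003,-20,9,0,-0.5],
    [0,0,0,-40,17.6,0,-0.5],
    [0,0,0,-40,17.6,0,-0.5],
    [0,0,0,-40,17.6,0,-0.5],
    [0,0,0,-40,17.6,0,-0.5],
  ],
)

```text
time: 17.6
tool_pos: [0.5737, 0.1499, 0.2304]
orientation: [[-0.466, -0.885, 0.0], [-0.885, 0.466, -0.0], [0.0, -0.0, -1.0]]
force: [0.0, -0.1, -1.2]
grip_width: 0.383
grip_force: 59.7
```

Request:
apply_moves(
  rows=[
    [0,0,0,-40,17.6,0,-0.5],
    [0,0,0,-25,11,0,-0.5],
    [0,0,0,-10,4.6,15,-0.5],
    [0,0,0,0,0,20,-0.5],
    [0,0,0,0,0,20,-0.5],
  ],
)

```text
time: 18.1
tool_pos: [0.5789, 0.2299, 0.1736]
orientation: [[-0.465, -0.885, -0.001], [-0.885, 0.465, -0.001], [0.001, 0.0, -1.0]]
force: [0.0, 0.6, -0.1]
grip_width: 0.389
grip_force: 59.7
```

Request:
apply_moves(
  rows=[
    [0,0,0,0,0,0,-0.5],
    [0,0,0,0,0,0,-0.5],
    [0,0,0,0,0,0,-0.5],
  ],
)

```text
time: 18.4
tool_pos: [0.58, 0.2298, 0.1765]
orientation: [[-0.465, -0.885, 0.002], [-0.885, 0.465, 0.0], [-0.001, -0.001, -1.0]]
force: [0.2, 0.4, -0.0]
grip_width: 0.386
grip_force: 59.7
```

```bash
python3 - <<'E'
from h import *
go(.5796,.2301,.099,242.2)
cap('yellow',.2)
p,_=get_image("side");q,_=get_image("top")
cv2.imwrite("pics/a5.png",np.hstack([cv2.resize(p[60:160,220:320],(400,400),interpolation=2),cv2.resize(q[120:220,110:210],(400,400),interpolation=2)]))
E
```

```text
t 18.4 pos [0.58   0.2298 0.1765] yaw -117.72 tilt z [ 1.7e-03  3.0e-04 -1.0e+00] F [ 0.2  0.4 -0. ] grip 0.386 59.7 J6 -137.5
 az 0.0014  then dx -0.1 dy 0.5 dz 77.5
top few
side 114 z 0.2008 circ [0.5802 0.2267 0.0185] plane [0.5773 0.2176 0.2   ]
```

View pics/a5.png

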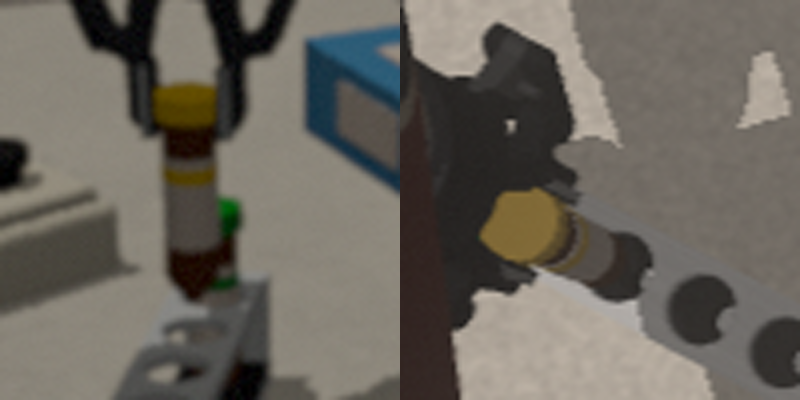

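Yellow's tip is at (192,297), straight above its hole (195,330). Lower to contact.

Request:
apply_moves(
  rows=[
    [0,0,0,0,0.5,12,-0.5],
    [0,0,0,0,0,15,-0.5],
    [0,0,0,0,0,15,-0.5],
    [0,0,0,0,0,15,-0.5],
    [0,0,0,0,0,10,-0.5],
  ],
)

```text
time: 19.1
tool_pos: [0.5775, 0.2301, 0.1053]
orientation: [[-0.464, -0.886, -0.003], [-0.886, 0.464, -0.001], [0.002, 0.003, -1.0]]
force: [-0.5, -0.7, -0.6]
grip_width: 0.387
grip_force: 59.7
```

Request:
apply_moves(
  rows=[
    [0,0,0,0,0,5,-0.5],
    [0,0,0,0,0,3,-0.5],
    [0,0,0,0,0,2,-0.5],
    [0,0,0,0,0,1,-0.5],
    [0,0,0,0,0,0,-0.5],
  ],
)

```text
time: 19.6
tool_pos: [0.5799, 0.2306, 0.0986]
orientation: [[-0.464, -0.886, 0.003], [-0.886, 0.464, 0.0], [-0.002, -0.002, -1.0]]
force: [0.6, -0.6, 2.9]
grip_width: 0.387
grip_force: 60.0
```

Request:
apply_moves(
  rows=[
    [0,0,0,0,0,0,-0.5],
    [0,0,0,0,0,0,-0.5],
  ],
)

```text
time: 19.8
tool_pos: [0.5798, 0.2305, 0.0985]
orientation: [[-0.464, -0.886, 0.003], [-0.886, 0.464, 0.0], [-0.002, -0.002, -1.0]]
force: [0.8, -0.8, 5.0]
grip_width: 0.388
grip_force: 60.2
```

Request:
apply_moves(
  rows=[
    [0,0,0,0,0,-1,-0.1],
    [0,0,0,0,0,0,0.1],
    [0,0,0,0,0,0,0.3],
    [0,0,0,0,0,0,0.4],
    [0,0,0,0,0,0,0.4],
  ],
)

```text
time: 20.3
tool_pos: [0.5784, 0.2304, 0.0978]
orientation: [[-0.464, -0.886, -0.001], [-0.886, 0.464, -0.0], [0.001, 0.001, -1.0]]
force: [-1.5, -0.0, 0.3]
grip_width: 0.7
grip_force: 0.0
```

Request:
apply_moves(
  rows=[
    [0,0,0,0,0,-10,0.4],
    [0,0,0,0,0,-20,0.4],
    [0,0,0,0,0,-30,0.4],
    [0,0,0,0,0,-30,0.4],
    [0,0,0,0,0,-30,0.4],
  ],
)

```text
time: 20.8
tool_pos: [0.5788, 0.2304, 0.2204]
orientation: [[-0.464, -0.886, 0.001], [-0.886, 0.464, 0.0], [-0.001, -0.001, -1.0]]
force: [0.9, -0.4, 0.2]
grip_width: 0.7
grip_force: 0.0
```

Request:
apply_moves(
  rows=[
    [0,0,0.122,0,0,0,0.4],
    [0,0,0.122,0,0,0,0.4],
    [0,0,0.122,0,0,0,0.4],
    [0,0,0.122,0,0,0,0.4],
    [0,0,0.122,0,0,0,0.4],
  ],
)

```text
time: 21.3
tool_pos: [0.5789, 0.2304, 0.2193]
orientation: [[-0.89, -0.456, 0.001], [-0.456, 0.89, 0.0], [-0.001, -0.0, -1.0]]
force: [-0.3, -0.8, 0.1]
grip_width: 0.701
grip_force: 0.0
```

Request:
apply_moves(
  rows=[
    [0,0,0.122,0,0,0,0.4],
    [0,0,0.122,0,0,0,0.4],
    [0,0,0.125,0,0,0,0.4],
    [0,0,0,0,0,0,0.4],
  ],
)

```text
time: 21.7
tool_pos: [0.5789, 0.2305, 0.2192]
orientation: [[-0.994, -0.109, 0.001], [-0.109, 0.994, 0.0], [-0.001, 0.0, -1.0]]
force: [0.1, -0.6, -0.6]
grip_width: 0.706
grip_force: 0.0
```

```bash
python3 - <<'E'
from h import *
go(.5312,-.2512,.19,186.2)
E
```

```text
t 21.7 pos [0.5789 0.2305 0.2192] yaw -173.72 tilt z [ 8.e-04  2.e-04 -1.e+00] F [ 0.1 -0.6 -0.6] grip 0.706 0.0 J6 -81.4
 az 0.0013  then dx 99.5 dy -473.7 dz 29.2
```

Request:
apply_moves(
  rows=[
    [0,0,0,9,-43,0,0.4],
    [0,0,0,9,-43,0,0.4],
    [0,0,0,9,-43,0,0.4],
    [0,0,0,9,-43,0,0.4],
    [0,0,0,9,-43,0,0.4],
  ],
)

```text
time: 22.2
tool_pos: [0.5572, 0.0103, 0.219]
orientation: [[-0.994, -0.112, 0.001], [-0.112, 0.994, -0.0], [-0.001, -0.0, -1.0]]
force: [0.2, 0.1, 0.9]
grip_width: 0.698
grip_force: 0.0
```

Request:
apply_moves(
  rows=[
    [0,0,0,9,-43,0,0.4],
    [0,0,0,9,-43,0,0.4],
    [0,0,0,9,-43,0,0.4],
    [0,0,0,9,-43,0,0.4],
    [0,0,0,9,-43,10,0.4],
  ],
)

```text
time: 22.7
tool_pos: [0.5368, -0.2091, 0.2108]
orientation: [[-0.994, -0.112, 0.004], [-0.112, 0.994, -0.002], [-0.004, -0.002, -1.0]]
force: [1.0, 0.1, -0.1]
grip_width: 0.701
grip_force: 0.0
```

Request:
apply_moves(
  rows=[
    [0,0,0,9.5,-43.5,20,0.4],
    [0,0,0,0,0,0,0.4],
    [0,0,0,0,0,0,0.4],
    [0,0,0,0,0,0,0.4],
    [0,0,0,0,0,0,0.4],
  ],
)

```text
time: 23.2
tool_pos: [0.5322, -0.2502, 0.1894]
orientation: [[-0.994, -0.111, 0.001], [-0.111, 0.994, -0.001], [-0.001, -0.001, -1.0]]
force: [0.0, -0.3, 0.4]
grip_width: 0.7
grip_force: 0.0
```

```bash
python3 - <<'E'
from h import *
go(.5312,-.2512,.115,186.2)
p,d=get_image("top");P=cloud("top",d)
for c in('yellow','green'):
    t=mask(p,c)&(P[...,2]>.115)&(P[...,2]<.135)&(P[...,1]>0);v,u=np.nonzero(t)
    print(c,len(u),cv2.minEnclosingCircle(P[t][:,:2].astype(np.float32)),np.median(P[t][:,2]))
E
```

```text
t 23.2 pos [ 0.5322 -0.2502  0.1894] yaw -173.6 tilt z [ 1.4e-03 -7.0e-04 -1.0e+00] F [ 0.  -0.3  0.4] grip 0.7 0.0 J6 -128.8
 az 0.0034  then dx 1.1 dy -0.9 dz 74.4
yellow 255 ((0.5778250694274902, 0.23183801770210266), 0.01826675422489643) 0.12122727608130046
green 215 ((0.6009705662727356, 0.27395424246788025), 0.016551712527871132) 0.12120272803613441
```

Yellow stands at (0.5778, 0.2318) against (0.5781, 0.2317): good. Now red.

Request:
apply_moves(
  rows=[
    [0,0,0.003,0.8,-0.9,15,0.4],
    [0,0,0,0,0,20,0.4],
    [0,0,0,0,0,20,0.4],
    [0,0,0,0,0,13,0.4],
    [0,0,0,0,0,6,0.4],
  ],
)

```text
time: 23.75
tool_pos: [0.5298, -0.2511, 0.1119]
orientation: [[-0.994, -0.107, -0.003], [-0.107, 0.994, 0.002], [0.003, 0.002, -1.0]]
force: [-0.5, 0.7, 0.3]
grip_width: 0.697
grip_force: 0.0
```

Request:
apply_moves(
  rows=[
    [0,0,0,0,0,0,0.4],
    [0,0,0,0,0,0,0.4],
    [0,0,0,0,0,0,0.0],
    [0,0,0,0,0,0,-0.1],
    [0,0,0,0,0,0,-0.2],
  ],
)

```text
time: 24.25
tool_pos: [0.5313, -0.2524, 0.1152]
orientation: [[-0.994, -0.106, 0.001], [-0.106, 0.994, -0.001], [-0.001, -0.001, -1.0]]
force: [-0.6, -0.3, 2.2]
grip_width: 0.405
grip_force: 12.4
```

Request:
apply_moves(
  rows=[
    [0,0,0,0,0,0,-0.3],
    [0,0,0,0,0,0,-0.5],
    [0,0,0,0,0,0,-0.5],
  ],
)

```text
time: 24.55
tool_pos: [0.5313, -0.2524, 0.1152]
orientation: [[-0.994, -0.106, 0.001], [-0.106, 0.994, -0.001], [-0.001, -0.001, -1.0]]
force: [-0.3, -0.8, 4.3]
grip_width: 0.383
grip_force: 59.3
```

Request:
apply_moves(
  rows=[
    [0,0,0,0,0,-10,-0.5],
    [0,0,0,0,0,-20,-0.5],
    [0,0,0,0,0,-25,-0.5],
    [0,0,0,0,0,-30,-0.5],
    [0,0,0,0,0,-30,-0.5],
  ],
)

```text
time: 25.05
tool_pos: [0.5301, -0.2517, 0.2297]
orientation: [[-0.994, -0.106, -0.002], [-0.106, 0.994, 0.001], [0.002, 0.001, -1.0]]
force: [-0.3, -1.2, -0.1]
grip_width: 0.387
grip_force: 59.6
```

Request:
apply_moves(
  rows=[
    [0,0,0,0,25,0,-0.5],
    [0,0,0,0,40,0,-0.5],
    [0,0,0,0,40,0,-0.5],
    [0,0,0,0,40,0,-0.5],
    [0,0,0,0,30,0,-0.5],
  ],
)

```text
time: 25.55
tool_pos: [0.5113, -0.076, 0.229]
orientation: [[-0.994, -0.107, -0.001], [-0.107, 0.994, 0.001], [0.001, 0.001, -1.0]]
force: [0.4, 0.3, -0.4]
grip_width: 0.386
grip_force: 59.7
```

Request:
apply_moves(
  rows=[
    [0,0,-0.122,0,10,0,-0.5],
    [0,0,-0.122,0,0,0,-0.5],
    [0,0,-0.122,0,0,0,-0.5],
    [0,0,-0.122,0,0,0,-0.5],
    [0,0,-0.122,0,0,0,-0.5],
  ],
)

```text
time: 26.05
tool_pos: [0.5107, -0.0679, 0.229]
orientation: [[-0.751, -0.66, -0.001], [-0.66, 0.751, 0.0], [0.001, 0.001, -1.0]]
force: [0.4, -1.0, -0.7]
grip_width: 0.385
grip_force: 59.8
```

Request:
apply_moves(
  rows=[
    [0,0,-0.122,0,0,0,-0.5],
    [0,0,-0.122,0,0,0,-0.5],
    [0,0,-0.123,0,0,0,-0.5],
    [0,0,0,0,0,0,-0.5],
    [0,0,0,0,0,0,-0.5],
  ],
)

```text
time: 26.55
tool_pos: [0.5109, -0.0681, 0.2291]
orientation: [[-0.471, -0.882, -0.001], [-0.882, 0.471, 0.0], [0.0, 0.001, -1.0]]
force: [0.2, -0.7, -0.0]
grip_width: 0.387
grip_force: 59.8
```

```bash
python3 - <<'E'
from h import *
go(.5572,.1877,.175,242.2)
E
```

```text
t 26.55 pos [ 0.5109 -0.0681  0.2291] yaw -118.08 tilt z [-7.e-04  1.e-04 -1.e+00] F [ 0.2 -0.7 -0. ] grip 0.387 59.8 J6 -167.8
 az -0.0049  then dx -247.8 dy 78.4 dz 54.1
```

Request:
apply_moves(
  rows=[
    [0,0,-0.005,-20,6.3,0,-0.5],
    [0,0,0,-40,12.6,0,-0.5],
    [0,0,0,-40,12.6,0,-0.5],
    [0,0,0,-40,12.6,0,-0.5],
    [0,0,0,-40,12.6,0,-0.5],
  ],
)

```text
time: 27.05
tool_pos: [0.5446, 0.1192, 0.2294]
orientation: [[-0.466, -0.885, 0.0], [-0.885, 0.466, -0.0], [0.0, -0.0, -1.0]]
force: [0.7, 0.1, 0.1]
grip_width: 0.387
grip_force: 59.8
```

Request:
apply_moves(
  rows=[
    [0,0,0,-40,12.6,0,-0.5],
    [0,0,0,-20,6.3,0,-0.5],
    [0,0,0,-8,2.8,15,-0.5],
    [0,0,0,0,0,20,-0.5],
    [0,0,0,0,0,19,-0.5],
  ],
)

```text
time: 27.55
tool_pos: [0.5564, 0.1874, 0.1734]
orientation: [[-0.465, -0.885, -0.001], [-0.885, 0.465, -0.001], [0.001, 0.001, -1.0]]
force: [0.4, 0.2, -0.4]
grip_width: 0.386
grip_force: 59.8
```

Request:
apply_moves(
  rows=[
    [0,0,0,0,0,0,-0.5],
    [0,0,0,0,0,0,-0.5],
    [0,0,0,0,0,0,-0.5],
  ],
)

```text
time: 27.85
tool_pos: [0.5576, 0.1875, 0.1764]
orientation: [[-0.465, -0.885, 0.002], [-0.885, 0.465, 0.0], [-0.001, -0.001, -1.0]]
force: [0.8, -0.1, -1.2]
grip_width: 0.384
grip_force: 59.8
```

```bash
python3 - <<'E'
from h import *
go(.5572,.1877,.098,242.2)
cap('red',.2)
p,_=get_image("side");q,_=get_image("top")
cv2.imwrite("pics/a6.png",np.hstack([cv2.resize(p[70:170,210:310],(400,400),interpolation=2),cv2.resize(q[130:230,120:220],(400,400),interpolation=2)]))
E
```

```text
t 27.85 pos [0.5576 0.1875 0.1764] yaw -117.72 tilt z [ 1.6e-03  2.0e-04 -1.0e+00] F [ 0.8 -0.1 -1.2] grip 0.384 59.8 J6 -140.9
 az 0.0014  then dx -0.0 dy 0.4 dz 78.4
top 211 z 0.201 circ [0.5544 0.1835 0.0173] plane [0.5528 0.182  0.2   ]
side 139 z 0.2015 circ [0.5571 0.1827 0.0174] plane [0.5548 0.1761 0.2   ]
```

View pics/a6.png

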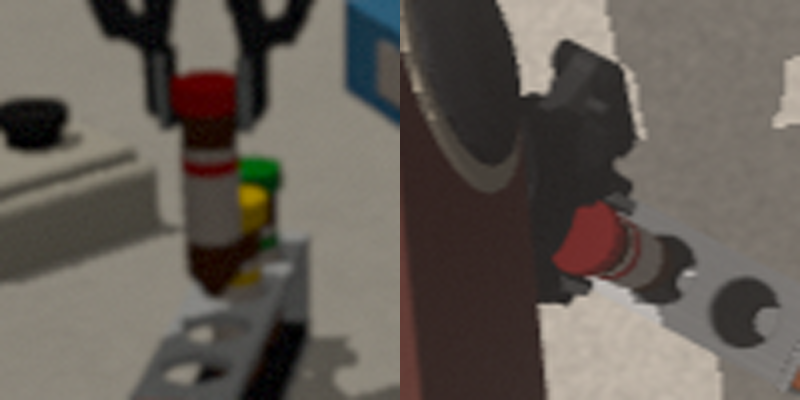

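Red's tip is at (212,292), above its hole at (217,330). The arm partly hides the top view. Lower.

Request:
apply_moves(
  rows=[
    [0,0,0,0,0.5,12,-0.5],
    [0,0,0,0,0,15,-0.5],
    [0,0,0,0,0,15,-0.5],
    [0,0,0,0,0,15,-0.5],
    [0,0,0,0,0,10,-0.5],
  ],
)

```text
time: 28.55
tool_pos: [0.5552, 0.1879, 0.1053]
orientation: [[-0.464, -0.886, -0.003], [-0.886, 0.464, -0.001], [0.002, 0.003, -1.0]]
force: [0.0, 0.9, -0.6]
grip_width: 0.39
grip_force: 59.8
```

Request:
apply_moves(
  rows=[
    [0,0,0,0,0,5,-0.5],
    [0,0,0,0,0,3,-0.5],
    [0,0,0,0,0,2,-0.5],
    [0,0,0,0,0,1,-0.5],
    [0,0,0,0,0,0,-0.5],
  ],
)

```text
time: 29.05
tool_pos: [0.5572, 0.1882, 0.0982]
orientation: [[-0.464, -0.886, 0.002], [-0.886, 0.464, 0.0], [-0.001, -0.001, -1.0]]
force: [1.4, -0.2, 0.6]
grip_width: 0.387
grip_force: 59.8
```

Request:
apply_moves(
  rows=[
    [0,0,0,0,0,1,-0.5],
    [0,0,0,0,0,0,-0.5],
    [0,0,0,0,0,0,-0.5],
  ],
)

```text
time: 29.35
tool_pos: [0.5574, 0.1883, 0.0974]
orientation: [[-0.464, -0.886, 0.002], [-0.886, 0.464, 0.0], [-0.001, -0.002, -1.0]]
force: [1.7, 0.7, 4.0]
grip_width: 0.385
grip_force: 60.1
```

Seated. Release and go for blue (0.4797, -0.2571).

Request:
apply_moves(
  rows=[
    [0,0,0,0,0,-1,-0.1],
    [0,0,0,0,0,0,0.1],
    [0,0,0,0,0,0,0.3],
    [0,0,0,0,0,0,0.4],
    [0,0,0,0,0,0,0.4],
  ],
)

```text
time: 29.85
tool_pos: [0.5562, 0.1881, 0.0969]
orientation: [[-0.464, -0.886, -0.001], [-0.886, 0.464, -0.0], [0.0, 0.001, -1.0]]
force: [0.6, 1.5, 0.2]
grip_width: 0.7
grip_force: 0.0
```

Request:
apply_moves(
  rows=[
    [0,0,0,0,0,-10,0.4],
    [0,0,0,0,0,-20,0.4],
    [0,0,0,0,0,-30,0.4],
    [0,0,0,0,0,-30,0.4],
    [0,0,0,0,0,-30,0.4],
  ],
)

```text
time: 30.35
tool_pos: [0.5565, 0.1881, 0.2193]
orientation: [[-0.464, -0.886, 0.001], [-0.886, 0.464, 0.0], [-0.0, -0.0, -1.0]]
force: [0.7, -0.6, 0.3]
grip_width: 0.699
grip_force: 0.0
```

Request:
apply_moves(
  rows=[
    [0,0,0.122,0,0,0,0.4],
    [0,0,0.122,0,0,0,0.4],
    [0,0,0.122,0,0,0,0.4],
    [0,0,0.122,0,0,0,0.4],
    [0,0,0.122,0,0,0,0.4],
  ],
)

```text
time: 30.85
tool_pos: [0.5566, 0.1882, 0.2183]
orientation: [[-0.89, -0.456, 0.001], [-0.456, 0.89, 0.0], [-0.001, -0.0, -1.0]]
force: [0.0, -0.2, 0.3]
grip_width: 0.698
grip_force: 0.0
```

Request:
apply_moves(
  rows=[
    [0,0,0.122,0,0,0,0.4],
    [0,0,0.122,0,0,0,0.4],
    [0,0,0.127,0,0,0,0.4],
    [0,0,0,0,0,0,0.4],
  ],
)

```text
time: 31.25
tool_pos: [0.5566, 0.1882, 0.2181]
orientation: [[-0.994, -0.107, 0.001], [-0.107, 0.994, 0.0], [-0.001, 0.0, -1.0]]
force: [-0.3, -0.2, 0.1]
grip_width: 0.701
grip_force: 0.0
```

```bash
python3 - <<'E'
from h import *
go(.4797,-.2571,.19,186.2)
E
```

```text
t 31.25 pos [0.5566 0.1882 0.2181] yaw -173.84 tilt z [ 8.e-04  2.e-04 -1.e+00] F [-0.3 -0.2  0.1] grip 0.701 0.0 J6 -84.7
 az -0.0007  then dx 124.6 dy -434.4 dz 28.1
```

Request:
apply_moves(
  rows=[
    [0,0,0,12,-43,0,0.4],
    [0,0,0,12,-43,0,0.4],
    [0,0,0,12,-43,0,0.4],
    [0,0,0,12,-43,0,0.4],
    [0,0,0,12,-43,0,0.4],
  ],
)

```text
time: 31.75
tool_pos: [0.5194, -0.0336, 0.218]
orientation: [[-0.994, -0.11, 0.001], [-0.11, 0.994, -0.0], [-0.001, -0.0, -1.0]]
force: [0.2, -0.3, 0.1]
grip_width: 0.701
grip_force: 0.0
```

Request:
apply_moves(
  rows=[
    [0,0,0,13,-44,0,0.4],
    [0,0,0,13,-44,0,0.4],
    [0,0,0,13,-44,0,0.4],
    [0,0,0,13,-44,10,0.4],
    [0,0,0,12.5,-43.5,18,0.4],
  ],
)

```text
time: 32.25
tool_pos: [0.4796, -0.2598, 0.1916]
orientation: [[-0.994, -0.11, 0.004], [-0.11, 0.994, -0.003], [-0.004, -0.003, -1.0]]
force: [-0.4, 1.0, -0.4]
grip_width: 0.701
grip_force: 0.0
```

Request:
apply_moves(
  rows=[
    [0,0,0,0,0,0,0.4],
    [0,0,0,0,0,0,0.4],
    [0,0,0,0,0,0,0.4],
    [0,0,0,0,0,0,0.4],
  ],
)

```text
time: 32.65
tool_pos: [0.4799, -0.2562, 0.1903]
orientation: [[-0.994, -0.11, 0.001], [-0.11, 0.994, -0.001], [-0.001, -0.001, -1.0]]
force: [-0.3, -0.2, -0.0]
grip_width: 0.699
grip_force: 0.0
```

```bash
python3 - <<'E'
from h import *
go(.4797,-.2571,.115,186.2)
p,d=get_image("top");P=cloud("top",d)
for c in('red','yellow','green'):
    t=mask(p,c)&(P[...,2]>.115)&(P[...,2]<.135)&(P[...,1]>0.1);v,u=np.nonzero(t)
    print(c,len(u),cv2.minEnclosingCircle(P[t][:,:2].astype(np.float32)),np.median(P[t][:,2]))
E
```

```text
t 32.65 pos [ 0.4799 -0.2562  0.1903] yaw -173.71 tilt z [ 1.3e-03 -7.0e-04 -1.0e+00] F [-0.3 -0.2 -0. ] grip 0.699 0.0 J6 -132.2
 az 0.0016  then dx 0.3 dy -0.9 dz 75.3
red 275 ((0.5565358996391296, 0.18880821764469147), 0.017591046169400215) 0.12107218330621805
yellow 249 ((0.5785736441612244, 0.23231539130210876), 0.018129779025912285) 0.12106245757778877
green 218 ((0.600962221622467, 0.27414554357528687), 0.016474761068820953) 0.1209801958464577
```

Red is placed well, too. Now blue.

Request:
apply_moves(
  rows=[
    [0,0,0,0.3,-0.6,15,0.4],
    [0,0,0,0,0,20,0.4],
    [0,0,0,0,0,20,0.4],
    [0,0,0,0,0,14,0.4],
    [0,0,0,0,0,6,0.4],
  ],
)

```text
time: 33.2
tool_pos: [0.478, -0.2566, 0.1117]
orientation: [[-0.994, -0.108, -0.003], [-0.108, 0.994, 0.002], [0.003, 0.002, -1.0]]
force: [0.8, -0.6, 0.4]
grip_width: 0.7
grip_force: 0.0
```

Request:
apply_moves(
  rows=[
    [0,0,0,0,0,0,0.4],
    [0,0,0,0,0,0,0.4],
    [0,0,0,0,0,0,0.0],
    [0,0,0,0,0,0,-0.1],
    [0,0,0,0,0,0,-0.2],
  ],
)

```text
time: 33.7
tool_pos: [0.4794, -0.2581, 0.1152]
orientation: [[-0.994, -0.107, 0.001], [-0.107, 0.994, -0.001], [-0.001, -0.001, -1.0]]
force: [0.0, 0.2, 2.1]
grip_width: 0.404
grip_force: 12.4
```

Request:
apply_moves(
  rows=[
    [0,0,0,0,0,0,-0.3],
    [0,0,0,0,0,0,-0.5],
    [0,0,0,0,0,0,-0.5],
  ],
)

```text
time: 34.0
tool_pos: [0.4795, -0.2581, 0.1152]
orientation: [[-0.994, -0.107, 0.001], [-0.107, 0.994, -0.001], [-0.001, -0.001, -1.0]]
force: [0.1, 0.5, 4.7]
grip_width: 0.392
grip_force: 59.3
```

Request:
apply_moves(
  rows=[
    [0,0,0,0,0,-10,-0.5],
    [0,0,0,0,0,-20,-0.5],
    [0,0,0,0,0,-25,-0.5],
    [0,0,0,0,0,-30,-0.5],
    [0,0,0,0,0,-30,-0.5],
  ],
)

```text
time: 34.5
tool_pos: [0.4783, -0.2574, 0.2297]
orientation: [[-0.994, -0.107, -0.002], [-0.107, 0.994, 0.001], [0.002, 0.001, -1.0]]
force: [-0.0, -0.3, -0.4]
grip_width: 0.388
grip_force: 59.7
```

Request:
apply_moves(
  rows=[
    [0,0,0,0,25,0,-0.5],
    [0,0,0,0,40,0,-0.5],
    [0,0,0,0,40,0,-0.5],
    [0,0,0,0,40,0,-0.5],
    [0,0,0,0,30,0,-0.5],
  ],
)

```text
time: 35.0
tool_pos: [0.4593, -0.0818, 0.229]
orientation: [[-0.994, -0.108, -0.001], [-0.108, 0.994, 0.001], [0.001, 0.001, -1.0]]
force: [0.8, -0.1, -1.3]
grip_width: 0.386
grip_force: 59.8
```

Request:
apply_moves(
  rows=[
    [0,0,-0.122,0,10,0,-0.5],
    [0,0,-0.122,0,0,0,-0.5],
    [0,0,-0.122,0,0,0,-0.5],
    [0,0,-0.122,0,0,0,-0.5],
    [0,0,-0.122,0,0,0,-0.5],
  ],
)

```text
time: 35.5
tool_pos: [0.4587, -0.0736, 0.2289]
orientation: [[-0.75, -0.661, -0.001], [-0.661, 0.75, 0.0], [0.001, 0.001, -1.0]]
force: [-0.3, 0.1, -0.0]
grip_width: 0.389
grip_force: 59.8
```

Request:
apply_moves(
  rows=[
    [0,0,-0.122,0,0,0,-0.5],
    [0,0,-0.122,0,0,0,-0.5],
    [0,0,-0.123,0,0,0,-0.5],
    [0,0,0,0,0,0,-0.5],
    [0,0,0,0,0,0,-0.5],
  ],
)

```text
time: 36.0
tool_pos: [0.4589, -0.0738, 0.2291]
orientation: [[-0.47, -0.883, -0.001], [-0.883, 0.47, 0.0], [0.0, 0.001, -1.0]]
force: [0.8, 0.4, 0.3]
grip_width: 0.385
grip_force: 59.8
```

```bash
python3 - <<'E'
from h import *
go(.5348,.1452,.175,242.2)
E
```

```text
t 36.0 pos [ 0.4589 -0.0738  0.2291] yaw -118.02 tilt z [-6.e-04  2.e-04 -1.e+00] F [0.8 0.4 0.3] grip 0.385 59.8 J6 -170.3
 az -0.0039  then dx -229.1 dy 35.0 dz 54.1
```

Request:
apply_moves(
  rows=[
    [0,0,-0.004,-20,3,0,-0.5],
    [0,0,0,-40,6,0,-0.5],
    [0,0,0,-40,6,0,-0.5],
    [0,0,0,-40,6,0,-0.5],
    [0,0,0,-40,6,0,-0.5],
  ],
)

```text
time: 36.5
tool_pos: [0.5191, 0.0996, 0.2293]
orientation: [[-0.466, -0.885, 0.0], [-0.885, 0.466, -0.0], [0.0, -0.0, -1.0]]
force: [0.3, -0.8, -1.1]
grip_width: 0.387
grip_force: 59.8
```

Request:
apply_moves(
  rows=[
    [0,0,0,-30,5,0,-0.5],
    [0,0,0,-15,2,0,-0.5],
    [0,0,0,-4,1,15,-0.5],
    [0,0,0,0,0,20,-0.5],
    [0,0,0,0,0,19,-0.5],
  ],
)

```text
time: 37.0
tool_pos: [0.5339, 0.1441, 0.1734]
orientation: [[-0.466, -0.885, -0.001], [-0.885, 0.466, -0.001], [0.001, 0.001, -1.0]]
force: [0.2, -0.0, 0.5]
grip_width: 0.387
grip_force: 59.8
```

Request:
apply_moves(
  rows=[
    [0,0,0,0,0,0,-0.5],
    [0,0,0,0,0,0,-0.5],
    [0,0,0,0,0,0,-0.5],
  ],
)

```text
time: 37.3
tool_pos: [0.5351, 0.1446, 0.1763]
orientation: [[-0.465, -0.885, 0.002], [-0.885, 0.465, -0.0], [-0.001, -0.001, -1.0]]
force: [-0.1, 0.1, -0.0]
grip_width: 0.385
grip_force: 59.8
```

```bash
python3 - <<'E'
from h import *
go(.5348,.1452,.098,242.2)
cap('blue',.2)
p,_=get_image("side")
cv2.imwrite("pics/a7.png",cv2.resize(p[80:180,205:305],(500,500),interpolation=2))
E
```

```text
t 37.3 pos [0.5351 0.1446 0.1763] yaw -117.72 tilt z [ 0.0016 -0.     -1.    ] F [-0.1  0.1 -0. ] grip 0.385 59.8 J6 -144.8
 az 0.0015  then dx -0.4 dy 0.5 dz 78.3
top 105 z 0.2007 circ [0.5302 0.1372 0.0148] plane [0.5294 0.1346 0.2   ]
side 137 z 0.2016 circ [0.2121 0.827  0.7761] plane [0.5234 0.1584 0.2   ]
```

View pics/a7.png

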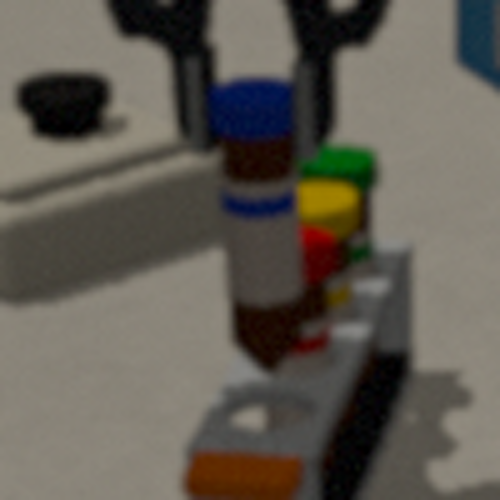

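Blue's tip at (272,365) sits right of and above its hole's drop line (264,412), and the tube leans more than the earlier ones: about 0.04 rad along the row, away from the handle. I'll turn the tool about its y to right it.

Request:
apply_moves(
  rows=[
    [0,0.02,0,0,0,0,-0.5],
    [0,0.02,0,0,0,0,-0.5],
    [0,0,0,0,0,0,-0.5],
    [0,0,0,0,0,0,-0.5],
  ],
)

```text
time: 37.85
tool_pos: [0.5346, 0.1455, 0.1753]
orientation: [[-0.463, -0.886, -0.019], [-0.885, 0.464, -0.036], [0.04, 0.0, -0.999]]
force: [0.0, -0.1, -0.8]
grip_width: 0.385
grip_force: 59.8
```

```bash
python3 - <<'E'
from h import *
go(.5348,.1452,.098,242.2)
p,_=get_image("side")
cv2.imwrite("pics/a8.png",cv2.resize(p[80:180,205:305],(500,500),interpolation=2))
E
```

```text
t 37.85 pos [0.5346 0.1455 0.1753] yaw -117.62 tilt z [-0.0187 -0.0355 -0.9992] F [ 0.  -0.1 -0.8] grip 0.385 59.8 J6 -143.6
 az 0.0031  then dx 0.1 dy -0.3 dz 77.3
```

View pics/a8.png

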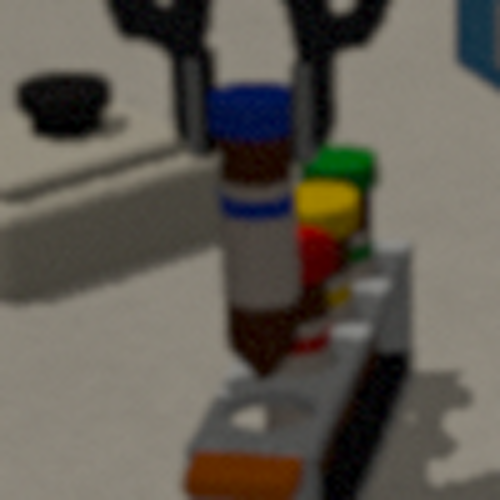

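Now the tip (264,373) is directly above the hole (264,412) and the tube is upright. Lower vertically, with dx = -0.04 dz to compensate.

Request:
apply_moves(
  rows=[
    [0,0,0,-0.5,0,12,-0.5],
    [0,0,0,-0.6,0,15,-0.5],
    [0,0,0,-0.6,0,15,-0.5],
    [0,0,0,-0.6,0,15,-0.5],
    [0,0,0,-0.4,0,10,-0.5],
  ],
)

```text
time: 38.4
tool_pos: [0.5333, 0.1451, 0.1055]
orientation: [[-0.464, -0.886, -0.022], [-0.885, 0.464, -0.036], [0.042, 0.003, -0.999]]
force: [-0.6, 1.0, -0.2]
grip_width: 0.383
grip_force: 60.9
```

Request:
apply_moves(
  rows=[
    [0,0,0,-0.2,0,5,-0.5],
    [0,0,0,-0.1,0,3,-0.5],
    [0,0,0,-0.1,0,2,-0.5],
    [0,0,0,0,0,0,-0.5],
    [0,0,0,0,0,0,-0.5],
  ],
)

```text
time: 38.9
tool_pos: [0.5351, 0.1453, 0.0988]
orientation: [[-0.464, -0.886, -0.017], [-0.885, 0.464, -0.035], [0.039, -0.001, -0.999]]
force: [0.7, 0.5, 0.6]
grip_width: 0.386
grip_force: 60.9
```

Request:
apply_moves(
  rows=[
    [0,0,0,0,0,1,-0.5],
    [0,0,0,0,0,0,-0.5],
    [0,0,0,0,0,0,-0.5],
  ],
)

```text
time: 39.2
tool_pos: [0.5352, 0.1453, 0.098]
orientation: [[-0.464, -0.886, -0.017], [-0.885, 0.464, -0.035], [0.039, -0.001, -0.999]]
force: [0.4, 0.6, 3.4]
grip_width: 0.385
grip_force: 60.9
```

Contact at the expected height. Release and rise.

Request:
apply_moves(
  rows=[
    [0,0,0,0,0,-0.5,-0.1],
    [0,0,0,0,0,0,0.1],
    [0,0,0,0,0,0,0.3],
    [0,0,0,0,0,0,0.4],
    [0,0,0,0,0,0,0.4],
  ],
)

```text
time: 39.7
tool_pos: [0.5343, 0.1451, 0.0974]
orientation: [[-0.464, -0.886, -0.019], [-0.885, 0.464, -0.036], [0.041, 0.0, -0.999]]
force: [-0.1, -0.2, 0.3]
grip_width: 0.697
grip_force: 0.0
```

Request:
apply_moves(
  rows=[
    [0,0,0,0.4,0,-10,0.4],
    [0,0,0,0.8,0,-20,0.4],
    [0,0,0,1.2,0,-30,0.4],
    [0,0,0,1.2,0,-30,0.4],
    [0,0,0,1.2,0,-30,0.4],
  ],
)

```text
time: 40.2
tool_pos: [0.5345, 0.1452, 0.2199]
orientation: [[-0.464, -0.886, -0.018], [-0.885, 0.464, -0.035], [0.04, -0.001, -0.999]]
force: [0.8, 0.6, -0.3]
grip_width: 0.703
grip_force: 0.0
```

Request:
apply_moves(
  rows=[
    [0,0,0,40,0,0,0.4],
    [0,0,0,45,0,0,0.4],
    [0,0,0,45,0,0,0.4],
    [0,0,0,45,0,0,0.4],
    [0,0,0,0,0,0,0.4],
  ],
)

```text
time: 40.7
tool_pos: [0.452, -0.013, 0.2261]
orientation: [[-0.469, -0.883, -0.017], [-0.882, 0.469, -0.037], [0.041, -0.002, -0.999]]
force: [1.0, 0.4, 0.2]
grip_width: 0.7
grip_force: 0.0
```

```bash
python3 - <<'E'
from h import *
go(.45,0,.2,242.2)
p,d=get_image("top");P=cloud("top",d)
C=np.array([.5670,.2105]);X=np.array([-.466,-.885]);Y=np.array([.885,-.466])
for c in HUE:
    t=mask(p,c)&(P[...,2]>.11)&(P[...,2]<.145)&(P[...,1]>0.08);v,u=np.nonzero(t)
    if len(u)<9: print(c,len(u));continue
    (x,y),r=cv2.minEnclosingCircle(P[t][:,:2].astype(np.float32));e=np.array([x,y])-C
    print(c,len(u),"carrier x,y mm",(e@X*1e3).round(1),(e@Y*1e3).round(1),"r",round(r,4),"z",np.median(P[t][:,2]).round(4))
s,_=get_image("side")
cv2.imwrite("pics/a9.png",np.hstack([cv2.resize(s[90:210,200:320],(400,400)),cv2.resize(p[130:250,120:240],(400,400))]))
E
```

```text
t 40.7 pos [ 0.452  -0.013   0.2261] yaw -117.97 tilt z [-0.0171 -0.0371 -0.9992] F [1.  0.4 0.2] grip 0.7 0.0 J6 -161.6
 az -0.003  then dx -10.6 dy 7.9 dz 26.1
blue 37 carrier x,y mm 60.6 2.4 r 0.0124 z 0.1213
red 287 carrier x,y mm 24.1 0.8 r 0.0179 z 0.1211
yellow 250 carrier x,y mm -23.9 0.2 r 0.0178 z 0.121
green 219 carrier x,y mm -71.8 0.2 r 0.0166 z 0.1211
```

View pics/a9.png

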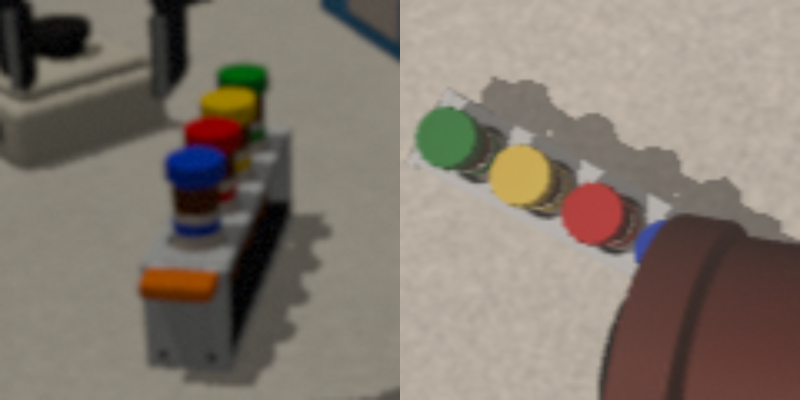

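All four stand upright in the side crop (blue 195,165; red 213,138; yellow 228,105; green 243,78). The arm hides blue in the top view, so I'll back off and check it once.

Request:
apply_moves(
  rows=[
    [0,0,0,40,-20,0,0.4],
    [0,0,0,40,-20,0,0.4],
    [0,0,0,40,-20,0,0.4],
    [0,0,0,0,0,0,0.4],
    [0,0,0,0,0,0,0.4],
  ],
)

```text
time: 41.3
tool_pos: [0.4514, -0.1434, 0.2297]
orientation: [[-0.464, -0.886, -0.019], [-0.885, 0.464, -0.034], [0.039, 0.001, -0.999]]
force: [0.5, 1.0, -0.7]
grip_width: 0.698
grip_force: 0.0
```

```bash
python3 - <<'E'
from h import *
p,d=get_image("top");P=cloud("top",d)
C=np.array([.5670,.2105]);X=np.array([-.466,-.885]);Y=np.array([.885,-.466])
ok=True
for c in HUE:
    t=mask(p,c)&(P[...,2]>.11)&(P[...,2]<.145)&(P[...,1]>0.08)
    (x,y),r=cv2.minEnclosingCircle(P[t][:,:2].astype(np.float32));e=np.array([x,y])-C
    print(c,t.sum(),(e@X*1e3).round(1),(e@Y*1e3).round(1),round(r,4),np.median(P[t][:,2]).round(4))
    if c=='blue': ok=abs(e@X-.072)<.005 and abs(e@Y)<.005
if ok: print(sign_off())
E
```

```text
blue 264 71.4 0.8 0.0173 0.1212
red 280 23.6 0.3 0.0179 0.1212
yellow 251 -24.0 0.4 0.0179 0.1213
green 219 -71.5 0.7 0.0166 0.1212
the job is handed in; nothing more can be done
None
```

All four tubes stand fully home in the carrier in order from the handle (blue, red, yellow, green), each within about 1 mm of its hole's centre, and the job is handed in; the judge's verdict was not shown.

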